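Pack the beads for posting

TASK

Use the scoop, not the fingers, to scoop every bead out of the grey sorting tray and tip them into the small carton (in as many scoops as it takes). When all are in, close the carton: fold down the two end flaps (left and right) first, and only then the two long flaps over them, all lying flat. Leave the scoop standing level on its cork pad, and leave the other things on the desk where they are.

Things in the scene. Friction and masses are not known exactly. Their poses are not given: they have to be found in the camera images.
- tray: grey sorting tray fixed to the desk, inside 260 (x) by 180 mm (y), floor 4 mm thick, side walls 45 mm high, near wall 12, far wall 18 mm. The beads lie before a stop bar across it: near face at x = 85 mm, 6 mm thick, its underside 12 mm above the floor, so the scoop's lip passes under it, beads do not. Origin: centre of its underside; x points along it, away from the robot.
- bead1: a wooden bead, pale wood, nearly round, a little flattened: 36 mm across, 32 mm high, flats 12 mm wide round the bore, 16 g, 4 to 6 such beads are present (None if this one is absent). Origin at its centre; its z axis runs through its bore.
- bead2: a wooden bead, red, nearly round, a little flattened: 36 mm across, 32 mm high, flats 12 mm wide round the bore, 16 g, 4 to 6 such beads are present (None if this one is absent). Origin at its centre; its z axis runs through its bore.
- bead3: a wooden bead, blue, nearly round, a little flattened: 36 mm across, 32 mm high, flats 12 mm wide round the bore, 16 g, 4 to 6 such beads are present (None if this one is absent). Origin at its centre; its z axis runs through its bore.
- bead4: a wooden bead, brown wood, nearly round, a little flattened: 36 mm across, 32 mm high, flats 12 mm wide round the bore, 16 g, 4 to 6 such beads are present (None if this one is absent). Origin at its centre; its z axis runs through its bore.
- bead5: a wooden bead, yellow, nearly round, a little flattened: 36 mm across, 32 mm high, flats 12 mm wide round the bore, 16 g, 4 to 6 such beads are present (None if this one is absent). Origin at its centre; its z axis runs through its bore.
- bead6: a wooden bead, green, nearly round, a little flattened: 36 mm across, 32 mm high, flats 12 mm wide round the bore, 16 g, 4 to 6 such beads are present (None if this one is absent). Origin at its centre; its z axis runs through its bore.
- scoop: flat-bottomed aluminium hand scoop, 110 mm long (x), 84 wide (y), 0.11 to 0.18 kg; bottom 3 mm thick, sloping to about 1 mm at the open front lip (+x); inside width 78, side walls 34 mm high, but only 7 mm high in the 42 mm behind the lip, back wall 46 mm high; a black handle rises from the back wall (see scoop_grip). Origin: centre of its flat underside; z up when level.
- scoop_grip (a point): point to grip on the handle's axis, 30 mm below its top end, at x = -90, z = 91 mm in the scoop's frame. The handle is straight and leans back (to the scoop's -x) 30 degrees from upright; 18 mm thick along the scoop's y, 24 mm deep, black grip 86 mm long.
- scoop_lip (a point): middle of the scoop's front lip (at x = 55, z = 0 mm in the scoop's frame).
- pad: thin cork pad, 170 (x) x 110 (y) x 3 mm, fixed to the desk, on which the scoop stands. Origin: centre of its underside.
- carton: small open carton fixed to the desk, outside 130 (x) x 180 (y) x 80 mm high, board 3 mm. Origin: centre of its underside. Four flaps, 2.5 mm thick, lean open: end flaps left (+y) and right (-y), 126 mm wide, 60 long, hinged at y = +-90, z = 82 mm; long flaps front (-x) and back (+x), 180 mm wide, 64 long, hinged at x = -+65, z = 85 mm.
- flap_left (a joint): angle of the left flap at the carton's +y end: 0 = folded down flat over the opening, 1.57 = upright, up to 2.4 = leaning outward. A light friction hinge (about 0.03 N m): it stays where it is left.
- flap_right (a joint): angle of the right flap at the carton's -y end: 0 = folded down flat over the opening, 1.57 = upright, up to 2.4 = leaning outward. A light friction hinge (about 0.03 N m): it stays where it is left.
- flap_front (a joint): angle of the front flap at the carton's -x side, nearest the robot: 0 = folded down flat over the opening, 1.57 = upright, up to 2.4 = leaning outward. A light friction hinge (about 0.03 N m): it stays where it is left.
- flap_back (a joint): angle of the back flap at the carton's +x side: 0 = folded down flat over the opening, 1.57 = upright, up to 2.4 = leaning outward. A light friction hinge (about 0.03 N m): it stays where it is left.
- mug: polka-dot mug, a bystander; origin: centre of its underside.
- stapler: blue stapler, a bystander; origin: centre of its underside.
- masking_tape: roll of masking tape, a bystander; origin: centre of its underside.
- glue_tube: red glue tube, a bystander; origin: centre of its underside.
- earbud_case: white earphone case, a bystander; origin: centre of its underside.

How it is judged:
By the outcome, as a careful person would: the job done as asked, in the order asked, and still so for the second after the job is handed in, with the robot touching nothing.
Of bead1, bead2, bead3, bead4, bead5, bead6 only 4 to 6 are there at a start; the rules pass over those that are not, and their reading is None.
At some moment in a run one of scoop, bead1, bead2, bead3, bead4 may be knocked a few centimetres aside while the robot is not near it.
It also fails if it takes over 210 s, if anything falls off the work surface, if the arm or the gripper's body presses on something with over 40 N, if the wrist force passes 120 N, or if a joint passes its speed limit or range.

ROBOT

A 6-joint arm with a two-finger parallel gripper is mounted at the origin on a cart in front of the work surface, level with it; the furniture and walls round the work are solid. World frame = base frame: x ahead of the robot, y to its left, z up, the work surface at z = 0. Lengths are in m, angles in rad, forces in N, time in s.
With the tool pointing down it reaches from about 0.325 to 1 m from the base axis. Payload 5.1 kg.
Tool frame: the origin (TCP) lies between the finger pads; the fingertips stand env.tip_reach ahead of it and the grasp point (between the pads) lies 3 mm ahead of it (env.tip_reach is the distance from the TCP to the fingertips, in m); z points along the fingers, y is the line along which they close (so a half turn about z gives the same grasp; the last joint's range is limited). The gripper opens to 85 mm and grips with 20 to 120 N. Pads are 22 mm wide; open, the fingers measure 114 mm over their backs; the gripper's body (76 mm by 85 mm) begins 54 mm behind the grasp point. The pads swing forward as they close: fully open they stand 13 mm farther back than shut.
Start: joints at [-1.276, 0.124, 1.65, -0, 1.367, -0.083], TCP at [0.24, -0.604, 0.253] pointing down, gripper open.
Joint ranges: [-2.61, 2.61], [-1.02, 2.33], [0.03, 2.71], [-1.35, 4.49], [0.32, 2.68], [-2.91, 2.91]. Speed limits (rad/s): [2.57, 2.57, 3.14, 3.14, 3.14, 3.14].

INTERFACE

Orientations are given as a unit quaternion [x, y, z, w].
In Python, from bench import env, viewer gives the robot as it stands. The module is installed in compiled form; this text tells all that it offers.
- The arm moves only by the tool move_arm, never from a script. Its arguments are lists of equal length, an entry for each row: "fingers": the finger opening in cm, from 0 to 8.54; "delta_pos": the shift along the tool's x, y, z in cm, a list of three; "twist": the turn, a rotation vector about the tool's x, y, z in degrees, a list of three. In form: {"fingers": [fingers, ...], "delta_pos": [[tx, ty, tz], ...], "twist": [[ax, ay, az], ...]}. A call has 1 to 12 rows; each row is the pose to reach, as a shift and turn from the pose commanded when the call began, along the tool's axes at that moment; what a row does not reach only later rows make up. A row lasts 1/8 s, in which the tool goes at most 62.5 mm and 10.7 degrees, less where a joint would pass 70% of its speed; a pose out of reach is approached as far as the arm can. A call with a gripper value outside its range is refused whole. The fingers move at their own pace and stop on an object; the grip force is fixed at half the most. Time passes only in rows, so rows that repeat a pose let the fingers close. It gives the time, the measured TCP pose, the force, the opening and the grip force at its end, in the units of the state.
- env.get_state(): the state, without advancing time (a new reading comes with each control period).
- viewer.snapshot(name): name is "side" or "top" or "wrist"; returns (picture, depth): 480x640x3 uint8, red, green, blue; 480x640 float32, m along the optical axis (not along the pixel's ray), 0 where there is no reading.
- viewer.get_calibration(name): a dict with "fx", "fy", "cx", "cy" (pixels), "k1" (the pictures are not rectified: a ray, as slopes to the right and down, at radius r is drawn at 1 + k1 r^2 times it, then the intrinsics apply), "world_from_camera" (4x4, takes a point from camera to world coordinates). Camera axes: x right, y down, z forward; pixel columns grow to the right and rows downward; lengths in m; the calibration is good to about 2 mm. A picture is of the moment at which its call begins: read the wrist's pose just before it. get_calibration takes no time and is no camera call; for the wrist camera it gives the pose at the moment of the call.
- env.sign_off(): hands the job in; it is judged then, once.
The state is a dict: "t": time; "joint_positions": joint angles; "qd": joint speeds; "joint_torque": joint torques, N m; "position": TCP position; "orientation": TCP orientation; "force": force on the tool from outside, world axes, zero at the start; "torque": the same for the moment, N m; "opening": opening from 0.0 (shut) to 1.0 (fully open); "grip_force": force on a finger pad.
Only numpy, scipy, OpenCV 4.12 (cv2) and the standard library are available. Lean on these libraries where they do the work, as an engineer would, in place of code of your own. Each camera call takes 0.05 s, during which the arm holds its last target. There are 200 camera calls.

## Working session

There is one attempt and no reset: what is moved stays moved. The work goes in short steps, Python scripts to look and compute and a tool call to move; the robot and the scene stay as the last step left them, time stands still between calls to the robot, and variables do not carry over. Pictures are saved under pics/ and viewed, at most 14 in all, crops included, and the job is handed in when it is done.

Besides the shell and the picture viewer there is one more tool, called in YAML: its name, and indented under it one key for each argument. move_arm: Moves the arm, as the interface text tells. Its arguments: {"type":"object","properties":{"fingers":{"type":"array","items":{"type":"number"}},"delta_pos":{"type":"array","items":{"type":"array","items":{"type":"number"}}},"twist":{"type":"array","items":{"type":"array","items":{"type":"number"}}}},"required":["fingers","delta_pos","twist"]}

```bash
mkdir -p pics; ls; python3 - <<'E'
from bench import env, viewer
import cv2, numpy as np
print(env.get_state(), env.tip_reach)
for n in("top","side"):
    p,d=viewer.snapshot(n); cv2.imwrite(f"pics/{n}0.png",p[:,:,::-1]); np.savez(f"pics/{n}0.npz",p=p,d=d)
    c=viewer.get_calibration(n); print(n,c)
E
```

```text
pics
{'t': 0.0, 'joint_positions': array([-1.27562685e+00,  1.24507577e-01,  1.65171085e+00,  6.28675663e-06,
        1.36751156e+00, -8.26117588e-02]), 'qd': array([ 0.00129027, -0.00090581,  0.00065996,  0.00098054, -0.0019832 ,
        0.00077615]), 'joint_torque': array([ 2.46488002e-03, -4.23610425e+01, -3.65453017e+01,  1.30718386e-04,
        6.87783089e-03,  7.02307460e-06]), 'position': array([ 0.23955545, -0.60361839,  0.2520296 ]), 'orientation': array([ 9.82212707e-01,  1.87768625e-01, -1.10302620e-04, -1.06296575e-03]), 'force': array([ 0.98068907,  0.27199301, -0.52257606]), 'torque': array([ 0.00861817, -0.00178685,  0.01156716]), 'grip_force': 0.0, 'opening': 1.0023815231938715} 0.022
top {'fx': 471.8063610249613, 'fy': 471.8063610249613, 'cx': 313.7424614348847, 'cy': 239.6055377209045, 'k1': -0.10730785052610883, 'world_from_camera': array([[ 0.03581816, -0.97443723,  0.22178624,  0.31452618],
       [-0.99934412, -0.03374122,  0.01314766,  0.04931761],
       [-0.00532823, -0.2221117 , -0.97500667,  1.08293409],
       [ 0.        ,  0.        ,  0.        ,  1.        ]])}
side {'fx': 457.6967056322283, 'fy': 457.6967056322283, 'cx': 318.78110182851907, 'cy': 238.9890750207209, 'k1': -0.010413043321770895, 'world_from_camera': array([[ 0.97940113, -0.08157069,  0.18471506,  0.27929524],
       [-0.20154679, -0.33899308,  0.91894645, -1.16918718],
       [-0.01234197, -0.93724592, -0.34845051,  0.56623689],
       [ 0.        ,  0.        ,  0.        ,  1.        ]])}
```

View pics/top0.png

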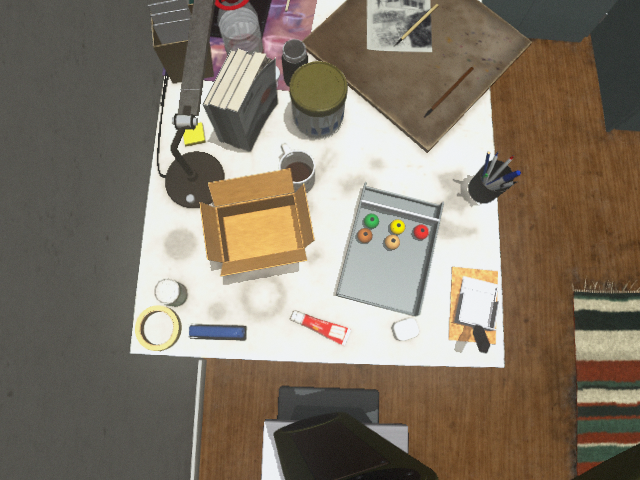

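View pics/side0.png

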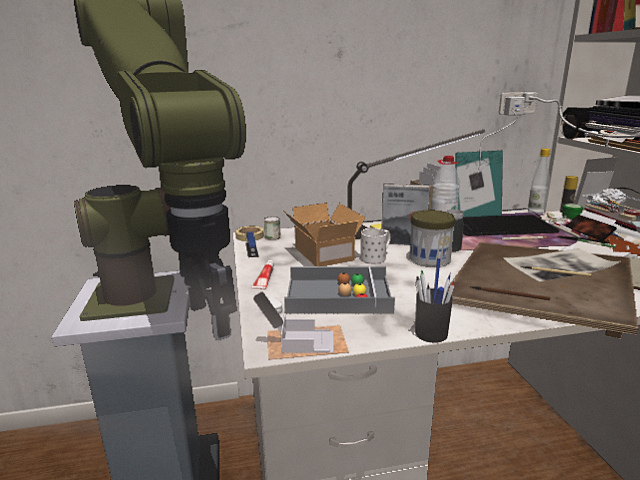

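```bash
cat > h.py <<'E'
import numpy as np, cv2
from bench import env, viewer
def cal(n):
    c=viewer.get_calibration(n); K=np.array([[c['fx'],0,c['cx']],[0,c['fy'],c['cy']],[0,0,1]]); return K,np.array([c['k1'],0,0,0]),c['world_from_camera']
def rays(n,px,C=None):
    K,D,T=C or cal(n); px=np.asarray(px,float).reshape(-1,1,2)
    u=cv2.undistortPoints(px,K,D)[:,0]; return T[:3,3],np.c_[u,np.ones(len(u))]@T[:3,:3].T
def plane(n,px,z,C=None):
    o,r=rays(n,px,C); return o+r*((z-o[2])/r[:,2:])
def cloud(n,d,C=None):
    v,u=np.mgrid[0:480,0:640]; o,r=rays(n,np.c_[u.ravel(),v.ravel()],C)
    P=o+r*d.ravel()[:,None]; P[d.ravel()==0]=np.nan; return P.reshape(480,640,3)
def proj(n,P,C=None):
    K,D,T=C or cal(n); Ti=np.linalg.inv(T); return cv2.projectPoints(np.asarray(P,float).reshape(-1,1,3),cv2.Rodrigues(Ti[:3,:3])[0],Ti[:3,3],K,D)[0][:,0]
def shot(n,f=None):
    C=cal(n); p,d=viewer.snapshot(n)
    if f: cv2.imwrite(f"pics/{f}.png",p[:,:,::-1])
    return p,d,C
E
python3 - <<'E'
from h import *
f=np.load('pics/top0.npz');p,d=f['p'],f['d'];P=cloud('top',d)
hsv=cv2.cvtColor(p,cv2.COLOR_RGB2HSV)
def sel(u0,u1,v0,v1,z0,z1):
    Q=P[v0:v1,u0:u1].reshape(-1,3); H=hsv[v0:v1,u0:u1].reshape(-1,3); m=(Q[:,2]>z0)&(Q[:,2]<z1); return Q[m],H[m]
def rect(Q): r=cv2.minAreaRect(Q[:,:2].astype(np.float32)*1000); return np.round(r[0],1),np.round(r[1],1),round(r[2],1),len(Q)
print('desk z',np.nanmedian(P[280:290,320:330,2]))
Q,_=sel(325,450,170,330,.035,.055); print('tray walls',rect(Q))
Q,_=sel(325,450,170,330,.008,.055); print('tray all',rect(Q))
Q,_=sel(448,505,260,360,.025,.05); print('scoop walls',rect(Q))
m=(hsv[...,1]>90)&(hsv[...,0]<25);m[:, :446]=0;m[:262]=0;m[348:]=0;m[:,500:]=0
Q=plane('top',np.argwhere(m)[:,::-1],.003); print('pad',rect(Q))
Q,H=sel(190,325,160,285,.070,.084); print('carton',rect(Q))
Q,H=sel(215,300,190,265,-.005,.012); print('carton floor',rect(Q))
Q,H=sel(190,325,160,285,.088,.2); print('flaps',rect(Q), Q[:,2].max())
for n,(u,v) in dict(green=(372,220),yellow=(398,226),red=(421,231),brown=(365,235),pale=(392,242)).items():
    q=np.nanmedian(P[v-2:v+3,u-2:u+3].reshape(-1,3),0); print(n,q.round(3), plane('top',[(u,v)],.020).round(3))
big=cv2.resize(p[150:360,180:520],None,fx=2.35,fy=2.35,interpolation=cv2.INTER_CUBIC);cv2.imwrite('pics/top0c.png',big[:,:,::-1])
E
```

```text
desk z -0.00012833870124073776
tray walls (array([ 542.1, -112.1]), array([190.1, 270.9]), 77.2, 1083)
tray all (array([ 504.3, -102.1]), array([205.9, 350.6]), 77.8, 3061)
scoop walls (array([ 394.4, -308.4]), array([89.2, 83.7]), 77.5, 253)
pad (array([ 419.5, -309.2]), array([109. , 168.3]), 85.9, 1311)
carton (array([607. , 199.9]), array([227.9, 284.2]), 6.7, 514)
carton floor (array([581.9, 199.4]), array([174.8, 199.4]), 4.0, 3392)
flaps (array([589.5, 172. ]), array([244.4, 259.1]), 12.8, 4558) 0.14332816332968368
green [ 0.603 -0.069  0.037] [[ 0.608 -0.071  0.02 ]]
yellow [ 0.592 -0.129  0.036] [[ 0.596 -0.132  0.02 ]]
red [ 0.581 -0.182  0.035] [[ 0.586 -0.185  0.02 ]]
brown [ 0.567 -0.053  0.036] [[ 0.571 -0.055  0.02 ]]
pale [ 0.553 -0.115  0.035] [[ 0.557 -0.117  0.02 ]]
```

View pics/top0c.png

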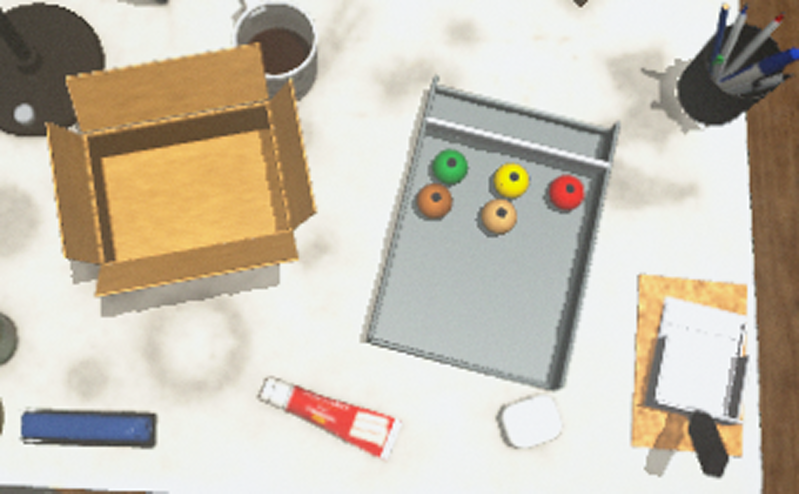

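```bash
python3 - <<'E'
from h import *
f=np.load('pics/top0.npz');p,d=f['p'],f['d'];P=cloud('top',d)
hsv=cv2.cvtColor(p,cv2.COLOR_RGB2HSV)
c=lambda L:[(u/2.35+180,v/2.35+150) for u,v in L]
K=plane('top',c([(84,133),(267,103),(296,231),(98,266)]),.084)[:,:2]; print('carton rim',K.round(3),K.mean(0).round(3))
for i in range(4): e=K[(i+1)%4]-K[i]; print(np.hypot(*e).round(3),np.degrees(np.arctan2(e[1],e[0])).round(1))
# handle
m=(hsv[...,2]<70)&(P[...,2]>.04)&(P[...,0]<.42)&(P[...,1]<-.25)&(P[...,1]>-.37); H=P[m]; print('handle',len(H),H.min(0).round(3),H.max(0).round(3),H.mean(0).round(3))
v=np.linalg.svd(H-H.mean(0))[2][0]; print('axis',v.round(3),'yaw',np.degrees(np.arctan2(v[1],v[0])).round(1))
# scoop walls tall: bright grey z 25..40
m=(P[...,2]>.026)&(P[...,2]<.044)&(P[...,0]<.5)&(P[...,1]<-.22)&(P[...,0]>.3)&(hsv[...,2]>80); S=P[m]
a=np.radians(-12);R=np.array([[np.cos(a),np.sin(a)],[-np.sin(a),np.cos(a)]])
q=S[:,:2]@R.T; print('scoop walls',len(q),q.min(0).round(3),q.max(0).round(3),'world of mid', )
# tray beads
a=np.radians(-12.8);Rt=np.array([[np.cos(a),np.sin(a)],[-np.sin(a),np.cos(a)]])
ms=dict(green=(45,80),red=(170,180),yellow=(23,32))
T=np.array([.5421,-.1121])
for n,(u,v) in dict(green=(372,221),yellow=(398,227),red=(421,232),brown=(365,235),pale=(392,242)).items():
    q=plane('top',[(u,v)],.020)[0,:2]; print(n,((q-T)@Rt.T).round(3))
# bar
m=(P[...,2]>.012)&(P[...,2]<.034)&(hsv[...,1]<60); Q=P[m][:,:2]; L=(Q-T)@Rt.T; L=L[(abs(L[:,1])<.08)&(L[:,0]>.075)&(L[:,0]<.1)]; print('bar',len(L),L.min(0),L.max(0),np.median(L,0))
E
```

```text
carton rim [[0.609 0.283]
 [0.645 0.111]
 [0.522 0.079]
 [0.483 0.259]] [0.565 0.183]
0.175 -78.4
0.127 -165.2
0.185 102.3
0.129 10.5
handle 1265 [ 0.189 -0.32   0.046] [ 0.368 -0.25   0.63 ] [ 0.225 -0.278  0.493]
axis [-0.278  0.038  0.96 ] yaw 172.3
scoop walls 206 [ 0.415 -0.264] [ 0.492 -0.175] world of mid
green [0.053 0.054]
yellow [ 0.054 -0.008]
red [ 0.056 -0.062]
brown [0.016 0.062]
pale [ 0.016 -0.002]
bar 153 [ 0.08395587 -0.0781486 ] [0.08760772 0.07943805] [ 0.08555499 -0.00089776]
```

move_arm:
  fingers: [8.5, 8.5, 8.5, 8.5, 8.5, 8.5, 8.5, 8.5]
  delta_pos:
    - [4, -5, 0]
    - [8, -10, 0]
    - [12, -15, 0]
    - [16, -21, 0]
    - [17, -23, 0]
    - [19.5, -25.3, 0]
    - [19.5, -25.3, 0]
    - [19.5, -25.3, 0]
  twist:
    - [0, 0, 10]
    - [0, 0, 20]
    - [0, 0, 30]
    - [0, 0, 33.6]
    - [0, 0, 33.6]
    - [0, 0, 33.6]
    - [0, 0, 33.6]
    - [0, 0, 33.6]

```text
t: 1.1
position: [0.3275, -0.2973, 0.2532]
orientation: [0.995, -0.104, -0.0, 0.0]
force: [0.7, 0.4, 0.6]
opening: 0.996
grip_force: 0.0
```

```bash
python3 - <<'E'
from h import *
p,d,C=shot('wrist','w1'); np.savez('pics/w1.npz',p=p,d=d)
print(C[2].round(3)); P=cloud('wrist',d,C)
hsv=cv2.cvtColor(p,cv2.COLOR_RGB2HSV)
m=(hsv[...,2]<70)&(P[...,2]>.05)&(P[...,2]<.14); H=P[m]; H=H[np.hypot(H[:,0]-.33,H[:,1]+.29)<.08]
print('handle',len(H),H.min(0).round(3),H.max(0).round(3))
for z in np.arange(.06,.13,.01):
    q=H[abs(H[:,2]-z)<.004]
    if len(q): print(round(z,3),len(q),q.mean(0).round(4),np.ptp(q,0).round(3))
E
```

```text
[[-0.205 -0.938 -0.279  0.398]
 [-0.979  0.197  0.058 -0.312]
 [ 0.001  0.285 -0.959  0.374]
 [ 0.     0.     0.     1.   ]]
handle 1775 [ 0.311 -0.311  0.053] [ 0.372 -0.284  0.125]
0.06 39 [ 0.367  -0.3034  0.0599] [0.012 0.016 0.007]
0.07 70 [ 0.361  -0.302   0.0706] [0.01  0.016 0.008]
0.08 122 [ 0.3558 -0.3006  0.0804] [0.01  0.016 0.008]
0.09 161 [ 0.3506 -0.2988  0.0901] [0.01  0.017 0.008]
0.1 191 [ 0.3448 -0.298   0.1002] [0.009 0.016 0.008]
0.11 213 [ 0.339  -0.2966  0.1101] [0.032 0.017 0.008]
0.12 643 [ 0.3267 -0.2942  0.1204] [0.024 0.02  0.008]
```

View pics/w1.png

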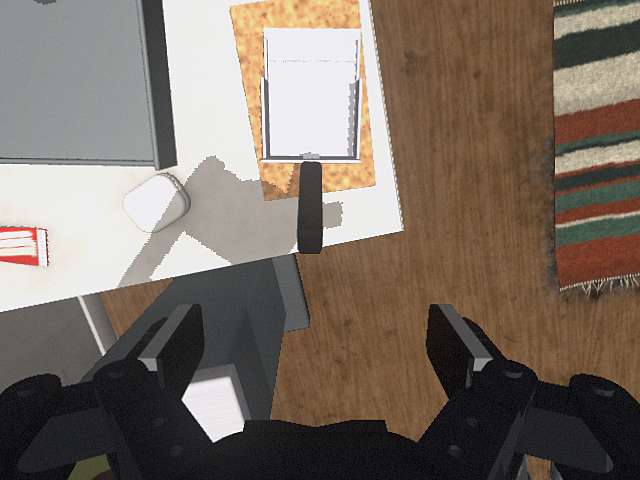

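move_arm:
  fingers: [8.5, 8.5, 8.5, 8.5, 8.5, 8.5, 1.0, 1.0, 1.0, 1.0, 1.0, 1.0]
  delta_pos:
    - [0, 0, 3]
    - [0.3, -0.2, 7]
    - [0.6, -0.3, 11]
    - [0.6, -0.3, 14]
    - [0.6, -0.3, 15.6]
    - [0.6, -0.3, 15.6]
    - [0.6, -0.3, 15.6]
    - [0.6, -0.3, 15.6]
    - [0.6, -0.3, 15.6]
    - [0.6, -0.3, 15.6]
    - [0.6, -0.3, 15.6]
    - [0.6, -0.3, 15.6]
  twist:
    - [0, 8, 0]
    - [0, 15, 0]
    - [0, 15, 0]
    - [0, 15, 0]
    - [0, 15, 0]
    - [0, 15, 0]
    - [0, 15, 0]
    - [0, 15, 0]
    - [0, 15, 0]
    - [0, 15, 0]
    - [0, 15, 0]
    - [0, 15, 0]

```text
t: 2.65
position: [0.3344, -0.2957, 0.098]
orientation: [0.986, -0.103, 0.13, 0.014]
force: [-2.6, 1.8, 5.2]
opening: 0.203
grip_force: 59.1
```

```bash
cat >> h.py <<'E'
from scipy.spatial.transform import Rotation as Ro, Slerp
import json,os
def tool():
    s=env.get_state(); return s['position'],Ro.from_quat(s['orientation'])
TR=(np.array([.5421,-.1121]),-12.8); CA=(np.array([.565,.183]),12.)
def loc(F,x,y): a=np.radians(F[1]); return F[0]+np.array([np.cos(a)*x-np.sin(a)*y,np.sin(a)*x+np.cos(a)*y])
def scoop(lip,yaw,pitch):  # -> tool pose; pitch + = lip down
    g=json.load(open('grip.json')); R=Ro.from_euler('ZY',[yaw,pitch],degrees=True)
    return np.array(lip)+R.apply(g['off']),R*Ro.from_quat(g['q'])
def heel(h,yaw,pitch):  # heel (rear bottom edge) given -> lip
    return np.array(h)+Ro.from_euler('ZY',[yaw,pitch],degrees=True).apply([.11,0,0])
def rows(W,p0=None):
    "W: list of (tool pos, Rot, nrows)"
    p,R=tool(); a,b=p,R; D=[];T=[]
    for q,S,n in W:
        sl=Slerp([0,1],Ro.concatenate([b,S]))
        for i in range(1,n+1):
            D.append((R.inv().apply(a+(q-a)*i/n-p)*100).round(1).tolist()); T.append((R.inv()*sl(i/n)).as_rotvec(degrees=True).round(1).tolist())
        a,b=q,S
    print(len(D),'rows'); 
    for i in range(0,len(D),12): print('D',D[i:i+12]);print('T',T[i:i+12])
E
python3 - <<'E'
from h import *
p,R=tool(); S=Ro.from_euler('Z',-12.5,degrees=True)
json.dump(dict(off=[-.1455,0,float(p[2]-.003)],q=(S.inv()*R).as_quat().tolist()),open('grip.json','w'))
print((S.inv()*R).as_matrix().round(3))
y=TR[1]; yo=-.004
l0=loc(CA,0,0)
up=scoop([p[0]+.20*0+.142,p[1]-.0315,.15],-12.5,0)
f=lambda x,z,pt:scoop([*loc(TR,x,yo),z],y,pt)
rows([(*up,3),(*f(-.016,.15,6),6),(*f(-.016,.012,6),3)])
print(f(-.016,.012,6)[0])
E
```

```text
[[ 0.966  0.01   0.259]
 [ 0.01  -1.     0.002]
 [ 0.259  0.001 -0.966]]
12 rows
D [[1.3, 0.0, -4.7], [2.5, 0.0, -9.5], [3.8, 0.0, -14.2], [4.1, -3.7, -14.4], [4.4, -7.4, -14.5], [4.7, -11.0, -14.7], [5.0, -14.7, -14.9], [5.3, -18.4, -15.1], [5.6, -22.1, -15.3], [4.4, -22.1, -10.8], [3.2, -22.1, -6.4], [2.0, -22.1, -1.9]]
T [[0.0, 0.0, 0.0], [-0.0, 0.0, 0.0], [0.0, 0.0, 0.0], [-0.0, -1.0, 0.1], [-0.0, -2.0, 0.1], [-0.0, -3.0, 0.2], [-0.0, -4.0, 0.2], [-0.0, -5.0, 0.3], [-0.0, -6.0, 0.3], [-0.0, -6.0, 0.3], [-0.0, -6.0, 0.3], [-0.0, -6.0, 0.3]]
[ 0.39418777 -0.0825971   0.12168743]
```

move_arm:
  fingers: [1, 1, 1, 1, 1, 1, 1, 1, 1, 1, 1]
  delta_pos:
    - [1.3, 0.0, -4.7]
    - [2.5, 0.0, -9.5]
    - [3.8, 0.0, -14.2]
    - [4.1, -3.7, -14.4]
    - [4.4, -7.4, -14.5]
    - [4.7, -11.0, -14.7]
    - [5.0, -14.7, -14.9]
    - [5.3, -18.4, -15.1]
    - [5.6, -22.1, -15.3]
    - [5.6, -22.1, -15.3]
    - [5.6, -22.1, -15.3]
  twist:
    - [0, 0, 0]
    - [0, 0, 0]
    - [0, 0, 0]
    - [0, -1, 0.1]
    - [0, -2, 0.1]
    - [0, -3, 0.2]
    - [0, -4, 0.2]
    - [0, -5, 0.3]
    - [0, -6, 0.3]
    - [0, -6, 0.3]
    - [0, -6, 0.3]

```text
t: 4.03
position: [0.3937, -0.0822, 0.2587]
orientation: [0.991, -0.106, 0.077, 0.008]
force: [-0.6, -0.2, -1.6]
opening: 0.202
grip_force: 59.8
```

```bash
python3 - <<'E'
from h import *
p,d,C=shot('wrist','w2'); P=cloud('wrist',d,C)
q,R=tool(); g=json.load(open('grip.json')); Rs=R*Ro.from_quat(g['q']).inv(); print(Rs.as_euler('ZYX',degrees=True).round(1),q.round(3))
L=Rs.inv().apply((P.reshape(-1,3)-q))-np.array(g['off'])  # lip frame coords
m=(L[:,0]>-.13)&(L[:,0]<.03)&(abs(L[:,1])<.06)&(L[:,2]>-.02)&(L[:,2]<.02); Q=L[m]; print(len(Q),np.percentile(Q,[1,50,99],axis=0).round(4))
pts=proj('wrist',q+Rs.apply(np.array(g['off'])*1+np.array([[0,.042,0],[0,-.042,0],[-.11,.042,0]])-0*q) if False else q+Rs.apply(np.array([[0,.042,0],[0,-.042,0],[-.11,.042,.046],[-.11,-.042,.046]])-np.array(g['off'])),C)
print(pts.round(0)); im=p[:,:,::-1].copy()
for a in pts: cv2.circle(im,tuple(int(x) for x in a),3,(255,0,255),1)
for n,z in (('t',.02),):
    for bx,by in((.053,.054),(.054,-.008),(.056,-.062),(.016,.062),(.016,-.002)):
        a=proj('wrist',[[*loc(TR,bx,by),.036]],C)[0]; cv2.circle(im,tuple(int(x) for x in a),3,(0,255,255),-1)
cv2.imwrite('pics/w2.png',im)
E
```

```text
[-12.8   6.1   0. ] [ 0.394 -0.083  0.259]Traceback (most recent call last):
  File "<stdin>", line 5, in <module>
    return _quantile_unchecked(
        a, q, axis, out, overwrite_input, method, keepdims, weights)
    return _ureduce(a,
                    func=_quantile_ureduce_func,
    ...<5 lines>...
                    overwrite_input=overwrite_input,
                    method=method)
    r = func(a, **kwargs)
    result = _quantile(arr,
                       quantiles=q,
    ...<2 lines>...
                       out=out,
                       weights=wgt)
    slices_having_nans = np.isnan(arr[-1, ...])
                                  ~~~^^^^^^^^^
IndexError: index -1 is out of bounds for axis 0 with size 0
```

View pics/w2.png

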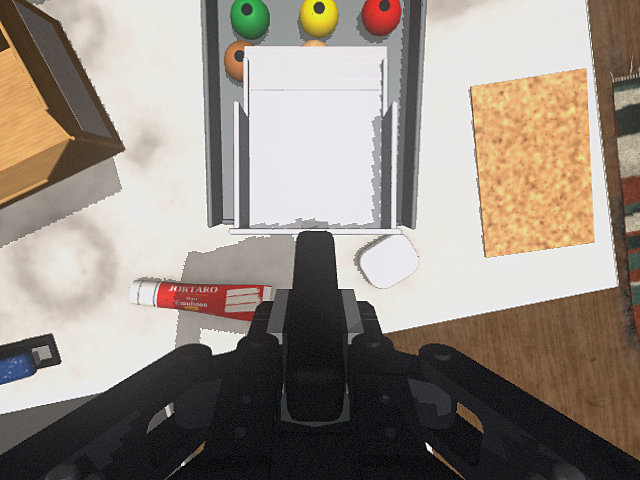

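```bash
python3 - <<'E'
from h import *
p,d,C=shot('wrist'); P=cloud('wrist',d,C)
q,R=tool(); g=json.load(open('grip.json')); Rs=R*Ro.from_quat(g['q']).inv()
L=(Rs.inv().apply((P.reshape(-1,3)-q))+np.array(g['off']))
m=(L[:,0]>-.13)&(L[:,0]<.03)&(abs(L[:,1])<.06)&(L[:,2]>-.02)&(L[:,2]<.02); Q=L[m]; print(len(Q),np.percentile(Q,[.5,50,99.5],axis=0).round(4))
q2=Q[(abs(Q[:,1])<.03)&(Q[:,0]<-.045)]; A=np.c_[q2[:,:2],np.ones(len(q2))]; print('bottom z fit',np.linalg.lstsq(A,q2[:,2],rcond=None)[0].round(4))
# tray corner/wall check: side wall points tray frame
a=np.radians(TR[1]); T=(P[...,:2].reshape(-1,2)-TR[0]); Z=P[...,2].ravel(); tx=T[:,0]*np.cos(a)+T[:,1]*np.sin(a); ty=-T[:,0]*np.sin(a)+T[:,1]*np.cos(a)
w=(Z>.038)&(Z<.05)&(abs(tx)<.13)&(abs(ty)<.11)
for s in(1,-1):
    k=w&(ty*s>.08); print('wall',s,k.sum(),np.percentile(ty[k],[1,50,99]).round(4),np.polyfit(tx[k],ty[k],1).round(4))
k=(Z>.008)&(Z<.016)&(abs(ty)<.08)&(abs(tx+.13)<.02); print('near wall tx',np.percentile(tx[k],[2,50,98]).round(4),k.sum())
E
```

```text
25707 [[-0.1058 -0.0394  0.0006]
 [-0.0521  0.001   0.0028]
 [ 0.0003  0.042   0.0185]]
bottom z fit [-0.0004 -0.0002  0.0029]
wall 1 1617 [0.089  0.0908 0.0944] [0.0029 0.0912]
wall -1 1626 [-0.0955 -0.0918 -0.0899] [-0.0003 -0.0921]
near wall tx [-0.1495 -0.1442 -0.1301] 45
```

```bash
python3 - <<'E'
from h import *
yo=-.005;y=TR[1]
f=lambda x,z,pt:scoop([*loc(TR,x,yo),z],y,pt)
rows([(*f(-.016,.010,6),4),(*f(-.012,.0045,3),2),(*f(.0,.0043,.5),2),(*f(.112,.0043,.3),12)])
E
```

```text
20 rows
D [[-0.5, 0.0, 3.4], [-1.1, 0.0, 6.9], [-1.6, 0.1, 10.3], [-2.1, 0.1, 13.8], [-2.3, 0.1, 14.4], [-2.5, 0.1, 15.0], [-2.1, 0.1, 15.4], [-1.8, 0.1, 15.8], [-0.9, 0.1, 15.9], [0.0, 0.1, 16.0], [0.9, 0.1, 16.2], [1.9, 0.1, 16.3]]
T [[-0.0, 0.0, -0.0], [-0.0, 0.0, -0.0], [-0.0, 0.1, -0.1], [-0.0, 0.1, -0.1], [-0.0, 1.6, -0.1], [-0.0, 3.1, -0.1], [-0.1, 4.3, -0.1], [-0.1, 5.6, -0.1], [-0.1, 5.6, -0.1], [-0.1, 5.6, -0.1], [-0.1, 5.6, -0.1], [-0.1, 5.7, -0.1]]
D [[2.8, 0.1, 16.5], [3.7, 0.1, 16.6], [4.6, 0.1, 16.8], [5.5, 0.1, 16.9], [6.4, 0.2, 17.1], [7.4, 0.2, 17.2], [8.3, 0.2, 17.4], [9.2, 0.2, 17.5]]
T [[-0.1, 5.7, -0.1], [-0.1, 5.7, -0.1], [-0.1, 5.7, -0.1], [-0.1, 5.7, -0.1], [-0.1, 5.7, -0.1], [-0.1, 5.8, -0.1], [-0.1, 5.8, -0.1], [-0.1, 5.8, -0.1]]
```

move_arm:
  fingers: [1, 1, 1, 1, 1, 1, 1, 1, 1]
  delta_pos:
    - [-0.5, 0.0, 3.4]
    - [-1.1, 0.0, 6.9]
    - [-1.6, 0.1, 10.3]
    - [-2.1, 0.1, 13.8]
    - [-2.3, 0.1, 14.4]
    - [-2.5, 0.1, 15.0]
    - [-2.1, 0.1, 15.4]
    - [-1.8, 0.1, 15.8]
    - [-1.8, 0.1, 15.8]
  twist:
    - [0, 0, 0]
    - [0, 0, 0]
    - [0, 0, 0]
    - [0, 0, 0]
    - [0, 1.6, 0]
    - [0, 3.1, 0]
    - [0, 4.3, 0]
    - [0, 5.6, 0]
    - [0, 5.6, 0]

```text
t: 5.25
position: [0.4008, -0.0844, 0.1009]
orientation: [0.986, -0.106, 0.127, 0.013]
force: [0.1, 0.7, -0.9]
opening: 0.201
grip_force: 59.8
```

```bash
sed -i 's/\*100).round(1)/*100).round(2)/' h.py; python3 - <<'E'
from h import *
yo=-.005;y=TR[1]
f=lambda x,z,pt:scoop([*loc(TR,x,yo),z],y,pt)
print(env.get_state()['force'],tool()[0],f(0,.0043,.5)[0])
rows([(*f(.112,.0042,.3),12)])
E
```

```text
[ 0.06201134  0.65497971 -0.8900613 ] [ 0.40083473 -0.08444863  0.1009289 ] [ 0.39992184 -0.08492533  0.10056505]
12 rows
D [[0.89, 0.01, 0.24], [1.78, 0.03, 0.48], [2.68, 0.04, 0.72], [3.57, 0.06, 0.96], [4.46, 0.07, 1.21], [5.35, 0.09, 1.45], [6.24, 0.1, 1.69], [7.14, 0.12, 1.93], [8.03, 0.13, 2.17], [8.92, 0.15, 2.41], [9.81, 0.16, 2.65], [10.7, 0.17, 2.89]]
T [[-0.0, 0.0, -0.0], [-0.0, 0.0, -0.0], [-0.0, 0.0, -0.0], [-0.0, 0.0, -0.0], [-0.0, 0.0, -0.0], [-0.0, 0.0, -0.0], [-0.1, 0.1, -0.0], [-0.1, 0.1, -0.0], [-0.1, 0.1, -0.0], [-0.1, 0.1, -0.0], [-0.1, 0.1, -0.0], [-0.1, 0.1, -0.0]]
```

move_arm:
  fingers: [1, 1, 1, 1, 1, 1, 1, 1, 1, 1, 1, 1]
  delta_pos:
    - [0.89, 0.0, 0.34]
    - [1.78, 0.0, 0.56]
    - [2.68, 0.0, 0.8]
    - [3.57, 0.1, 1.04]
    - [4.46, 0.1, 1.29]
    - [5.35, 0.1, 1.53]
    - [6.24, 0.1, 1.77]
    - [7.14, 0.1, 2.0]
    - [8.03, 0.1, 2.24]
    - [8.92, 0.1, 2.47]
    - [9.81, 0.15, 2.7]
    - [10.7, 0.15, 2.95]
  twist:
    - [0, 0, 0]
    - [0, 0, 0]
    - [0, 0, 0]
    - [0, 0, 0]
    - [0, 0, 0]
    - [0, 0, 0]
    - [0, 0, 0]
    - [0, 0, 0]
    - [0, 0, 0]
    - [0, 0, 0]
    - [0, 0, 0]
    - [0, 0, 0]

```text
t: 6.75
position: [0.5095, -0.1097, 0.0995]
orientation: [0.986, -0.106, 0.127, 0.013]
force: [-3.0, 0.7, 3.8]
opening: 0.206
grip_force: 60.7
```

```bash
python3 - <<'E'
from h import *
yo=-.005;y=TR[1]
shot('wrist','w3')
print(env.get_state()['force'],tool()[0])
f=lambda x,z,pt:scoop([*loc(TR,x,yo),z],y,pt)
h=lambda x,z,pt:scoop(heel([*loc(TR,x,yo),z],y,pt),y,pt)
rows([(*h(.002,.0045,-2),2),(*h(-.004,.0045,-2),2),(*h(-.032,.0045,-2),5),(*h(-.042,.006,-6),2)])
E
```

```text
[ 1.8452823  -0.17652414 -0.82577351] [ 0.51054867 -0.11003935  0.09971947]
11 rows
D [[-0.29, -0.0, 0.0], [-0.58, -0.0, 0.01], [-0.87, -0.01, -0.07], [-1.16, -0.01, -0.15], [-1.7, -0.01, -0.29], [-2.24, -0.02, -0.43], [-2.78, -0.02, -0.57], [-3.32, -0.03, -0.72], [-3.87, -0.04, -0.86], [-4.68, -0.04, -1.0], [-5.49, -0.05, -1.14]]
T [[-0.0, 1.2, -0.0], [-0.1, 2.3, -0.0], [-0.1, 2.3, -0.0], [-0.1, 2.3, -0.0], [-0.1, 2.3, -0.0], [-0.1, 2.3, -0.0], [-0.1, 2.3, -0.0], [-0.1, 2.3, -0.0], [-0.1, 2.3, -0.0], [-0.1, 4.3, -0.0], [-0.1, 6.3, -0.1]]
```

View pics/w3.png

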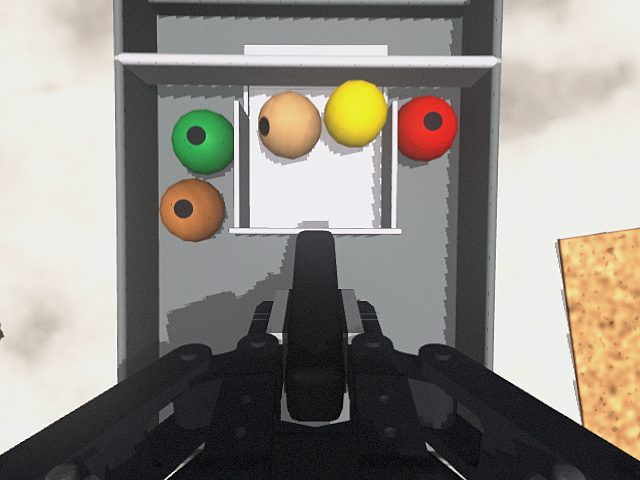

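move_arm:
  fingers: [1, 1, 1, 1, 1, 1, 1, 1, 1, 1, 1, 1]
  delta_pos:
    - [-0.3, 0.0, 0.0]
    - [-0.58, 0.0, 0.01]
    - [-0.58, 0.0, 0.01]
    - [-0.7, 0.0, -0.03]
    - [-1.0, 0.0, -0.11]
    - [-1.4, 0.0, -0.22]
    - [-1.9, 0.0, -0.35]
    - [-2.4, 0.0, -0.48]
    - [-2.9, 0.0, -0.6]
    - [-3.4, 0.0, -0.74]
    - [-4.2, 0.0, -0.9]
    - [-5.2, 0.0, -1.1]
  twist:
    - [0, 1.2, 0]
    - [0, 2.3, 0]
    - [0, 2.3, 0]
    - [0, 2.3, 0]
    - [0, 2.3, 0]
    - [0, 2.3, 0]
    - [0, 2.3, 0]
    - [0, 2.3, 0]
    - [0, 2.3, 0]
    - [0, 2.3, 0]
    - [0, 3.5, 0]
    - [0, 5.5, 0]

```text
t: 8.3
position: [0.4555, -0.0977, 0.0955]
orientation: [0.979, -0.105, 0.173, 0.018]
force: [0.5, 0.3, -1.0]
opening: 0.2
grip_force: 59.8
```

```bash
python3 - <<'E'
from h import *
yo=-.005;y=TR[1]
print(env.get_state()['force'],tool()[0])
p,d,C=shot('wrist','w4')
h=lambda x,z,pt:scoop(heel([*loc(TR,x,yo),z],y,pt),y,pt)
c=lambda x,z,pt:scoop([*loc(CA,x,0),z],CA[1],pt)
rows([(*h(-.043,.012,-12),3),(*h(-.043,.15,-14),6),(*c(-.025,.20,-14),10),(*c(-.025,.16,0),3)])
print('pour')
E
```

```text
[ 0.45361529  0.34990379 -0.98071127] [ 0.45550835 -0.09771686  0.09552878]
22 rows
D [[-0.25, -0.01, -0.17], [-0.51, -0.01, -0.34], [-0.76, -0.02, -0.52], [-0.03, -0.02, -2.66], [0.7, -0.03, -4.81], [1.43, -0.03, -6.95], [2.17, -0.03, -9.1], [2.9, -0.04, -11.25], [3.63, -0.04, -13.39], [2.66, -2.24, -14.0], [1.68, -4.43, -14.6], [0.71, -6.63, -15.2]]
T [[-0.1, 2.3, -0.0], [-0.1, 4.6, -0.0], [-0.2, 6.9, -0.1], [-0.2, 7.3, -0.1], [-0.2, 7.6, -0.1], [-0.2, 7.9, -0.1], [-0.2, 8.3, -0.1], [-0.2, 8.6, -0.1], [-0.2, 8.9, -0.1], [0.8, 8.9, -2.3], [1.8, 8.9, -4.6], [2.9, 8.9, -6.8]]
D [[-0.26, -8.83, -15.8], [-1.24, -11.02, -16.41], [-2.21, -13.22, -17.01], [-3.19, -15.42, -17.61], [-4.16, -17.61, -18.21], [-5.13, -19.81, -18.82], [-6.11, -22.0, -19.42], [-5.6, -22.26, -19.16], [-5.09, -22.52, -18.9], [-4.58, -22.77, -18.65]]
T [[3.9, 8.9, -9.1], [4.9, 8.9, -11.4], [6.0, 8.9, -13.6], [7.0, 8.9, -15.9], [8.0, 8.9, -18.1], [9.1, 8.8, -20.4], [10.1, 8.8, -22.7], [9.2, 4.2, -23.0], [8.3, -0.4, -23.4], [7.4, -5.0, -23.7]]
pour
```

View pics/w4.png

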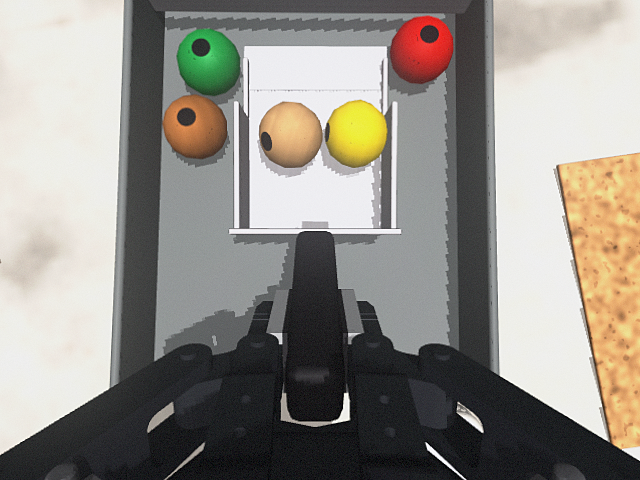

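move_arm:
  fingers: [1, 1, 1, 1, 1, 1, 1, 1, 1, 1, 1, 1]
  delta_pos:
    - [-0.25, 0.0, -0.17]
    - [-0.51, 0.0, -0.34]
    - [-0.76, 0.0, -0.52]
    - [-0.5, 0.0, -1.5]
    - [0.0, 0.0, -3.0]
    - [1.0, 0.0, -6.0]
    - [2.2, 0.0, -9.1]
    - [2.9, 0.0, -11.2]
    - [3.6, 0.0, -13.4]
    - [3.2, -1.2, -13.8]
    - [2.4, -3, -14.2]
    - [1.7, -4.4, -14.6]
  twist:
    - [0, 2.3, 0]
    - [0, 4.6, 0]
    - [0, 6.9, 0]
    - [0, 7.3, 0]
    - [0, 7.6, 0]
    - [0, 7.9, 0]
    - [0, 8.3, 0]
    - [0, 8.6, 0]
    - [0, 8.9, 0]
    - [0.4, 8.9, -1.1]
    - [1.1, 8.9, -2.8]
    - [1.8, 8.9, -4.6]

```text
t: 9.85
position: [0.4322, -0.0468, 0.2391]
orientation: [0.966, -0.06, 0.249, 0.017]
force: [-0.4, 0.5, -1.9]
opening: 0.205
grip_force: 59.8
```

```bash
python3 - <<'E'
from h import *
c=lambda x,z,pt:scoop([*loc(CA,x,0),z],CA[1],pt)
rows([(*c(-.03,.20,-14),8),(*c(-.03,.165,0),3)])
E
```

```text
11 rows
D [[-0.77, -2.26, -0.69], [-1.53, -4.52, -1.38], [-2.3, -6.78, -2.07], [-3.07, -9.04, -2.75], [-3.84, -11.3, -3.44], [-4.6, -13.56, -4.13], [-5.37, -15.82, -4.82], [-6.14, -18.08, -5.51], [-5.57, -18.28, -5.31], [-5.01, -18.48, -5.12], [-4.45, -18.69, -4.92]]
T [[1.2, 0.0, -2.2], [2.4, 0.0, -4.3], [3.6, 0.1, -6.5], [4.8, 0.1, -8.6], [6.0, 0.1, -10.8], [7.2, 0.1, -12.9], [8.4, 0.1, -15.1], [9.6, 0.2, -17.2], [8.9, -4.5, -17.6], [8.2, -9.1, -17.9], [7.6, -13.7, -18.3]]
```

move_arm:
  fingers: [1, 1, 1, 1, 1, 1, 1, 1, 1, 1]
  delta_pos:
    - [-0.8, -2.3, -0.7]
    - [-1.5, -4.5, -1.4]
    - [-2.3, -6.8, -2.1]
    - [-3.1, -9.0, -2.75]
    - [-3.8, -11.3, -3.4]
    - [-4.6, -13.6, -4.1]
    - [-5.3, -15.8, -4.8]
    - [-5.8, -17.2, -5.2]
    - [-6.1, -18.1, -5.5]
    - [-6.1, -18.1, -5.5]
  twist:
    - [1.2, 0, -2.2]
    - [2.4, 0, -4.3]
    - [3.6, 0.1, -6.5]
    - [4.8, 0.1, -8.6]
    - [6.0, 0.1, -10.8]
    - [7.2, 0.1, -12.9]
    - [8.4, 0.1, -15.1]
    - [9, 0.1, -16.2]
    - [9.6, 0.2, -17.2]
    - [9.6, 0.2, -17.2]

```text
t: 11.1
position: [0.3762, 0.1422, 0.2573]
orientation: [0.962, 0.106, 0.25, -0.026]
force: [-1.5, 0.1, -1.5]
opening: 0.201
grip_force: 59.8
```

```bash
python3 - <<'E'
from h import *
p,d,C=shot('wrist','w5'); P=cloud('wrist',d,C); q,R=tool(); g=json.load(open('grip.json')); Rs=R*Ro.from_quat(g['q']).inv()
print(Rs.as_euler('ZYX',degrees=True).round(1))
c=lambda x,z,pt:scoop([*loc(CA,x,0),z],CA[1],pt)
rows([(*c(-.03,.16,2),3),(*c(-.03,.135,22),4),(*c(-.03,.105,45),5)])
E
```

```text
[ 11.9 -14.1  -0. ]
12 rows
D [[0.66, -0.03, 0.26], [1.31, -0.06, 0.52], [1.97, -0.09, 0.79], [3.12, -0.08, 0.92], [4.26, -0.07, 1.06], [5.41, -0.06, 1.2], [6.56, -0.05, 1.33], [7.65, -0.04, 2.0], [8.73, -0.04, 2.66], [9.82, -0.03, 3.32], [10.91, -0.02, 3.99], [11.99, -0.01, 4.65]]
T [[0.1, -5.4, -0.0], [0.1, -10.7, -0.0], [0.2, -16.1, -0.1], [0.3, -21.1, -0.1], [0.3, -26.1, -0.1], [0.3, -31.1, -0.1], [0.4, -36.1, -0.0], [0.4, -40.7, -0.0], [0.5, -45.3, -0.0], [0.5, -49.9, -0.0], [0.5, -54.5, -0.0], [0.6, -59.1, -0.0]]
```

View pics/w5.png

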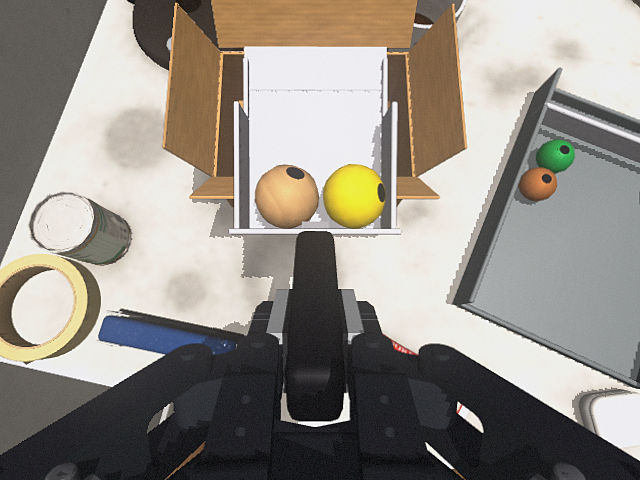

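move_arm:
  fingers: [1, 1, 1, 1, 1, 1, 1, 1, 1, 1, 1, 1]
  delta_pos:
    - [0.66, 0, 0.26]
    - [1.31, 0, 0.52]
    - [1.97, 0, 0.79]
    - [2.4, 0, 0.85]
    - [2.4, 0, 0.85]
    - [2.4, 0, 0.85]
    - [2.4, 0, 0.85]
    - [3.1, 0, 0.92]
    - [4.26, 0, 1.06]
    - [5.41, 0, 1.2]
    - [6.56, 0, 1.33]
    - [7.65, 0, 2.0]
  twist:
    - [0, -5.4, 0]
    - [0, -10.7, 0]
    - [0, -16.1, 0]
    - [0, -20, 0]
    - [0, -21, 0]
    - [0, -21, 0]
    - [0, -21, 0]
    - [0, -24, 0]
    - [0, -28, 0]
    - [0, -32, 0]
    - [0, -36, 0]
    - [0, -40.7, 0]

```text
t: 12.65
position: [0.4517, 0.1583, 0.2785]
orientation: [0.989, 0.107, -0.1, 0.012]
force: [0.7, 0.6, -1.6]
opening: 0.2
grip_force: 59.8
```

```bash
python3 - <<'E'
from h import *
p,d,C=shot('wrist'); p2,_,_=shot('top')
im=np.hstack([cv2.resize(p,(400,300)),cv2.resize(p2[130:310,180:420],(400,300))]);cv2.imwrite('pics/w6.png',im[:,:,::-1])
q,R=tool(); g=json.load(open('grip.json')); Rs=R*Ro.from_quat(g['q']).inv(); print(Rs.as_euler('ZYX',degrees=True).round(1),env.get_state()['force'])
c=lambda x,z,pt:scoop([*loc(CA,x,0),z],CA[1],pt)
rows([(*c(-.03,.105,45),3),(*c(-.03,.165,5),4)])
E
```

```text
[11.6 26.6 -0.5] [ 0.96052115 -0.76699323 -1.09996287]
7 rows
D [[1.63, -0.01, -0.27], [3.26, -0.03, -0.54], [4.89, -0.04, -0.82], [2.43, -0.06, -0.24], [-0.03, -0.08, 0.33], [-2.49, -0.09, 0.9], [-4.95, -0.11, 1.48]]
T [[0.2, -6.1, -0.1], [0.3, -12.3, -0.2], [0.5, -18.4, -0.2], [0.4, -8.4, -0.2], [0.4, 1.6, -0.2], [0.3, 11.6, -0.2], [0.2, 21.6, -0.2]]
```

View pics/w6.png

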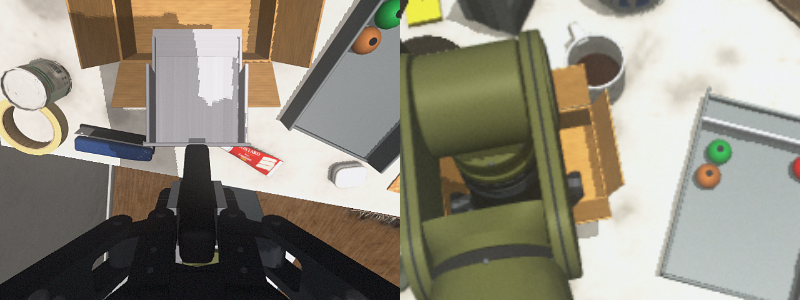

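```bash
python3 - <<'E'
from h import *
c=lambda x,z,pt:scoop([*loc(CA,x,0),z],CA[1],pt)
f=lambda x,y,z,pt:scoop([*loc(TR,x,y),z],TR[1],pt)
rows([(*c(-.06,.18,6),3),(*f(-.03,.045,.15,6),8)])
E
```

```text
11 rows
D [[-2.68, -0.04, 0.11], [-5.37, -0.08, 0.23], [-8.05, -0.12, 0.34], [-8.23, 2.05, 0.76], [-8.41, 4.22, 1.19], [-8.59, 6.39, 1.62], [-8.76, 8.56, 2.04], [-8.94, 10.73, 2.47], [-9.12, 12.91, 2.9], [-9.3, 15.08, 3.32], [-9.48, 17.25, 3.75]]
T [[0.1, 6.9, -0.1], [0.1, 13.7, -0.1], [0.2, 20.6, -0.2], [0.3, 20.6, 2.9], [0.3, 20.6, 6.0], [0.4, 20.5, 9.1], [0.5, 20.5, 12.3], [0.5, 20.5, 15.4], [0.6, 20.4, 18.5], [0.7, 20.3, 21.6], [0.8, 20.3, 24.7]]
```

move_arm:
  fingers: [1, 1, 1, 1, 1, 1, 1, 1, 1, 1, 1, 1]
  delta_pos:
    - [-2.7, 0, 0.1]
    - [-5.4, 0, 0.2]
    - [-8, 0, 0.3]
    - [-8.2, 2, 0.8]
    - [-8.4, 4.2, 1.2]
    - [-8.6, 6.4, 1.6]
    - [-8.8, 8.6, 2.0]
    - [-8.9, 10.7, 2.5]
    - [-9.1, 12.9, 2.9]
    - [-9.3, 15.1, 3.3]
    - [-9.5, 17.2, 3.8]
    - [-9.5, 17.2, 3.8]
  twist:
    - [0, 6.9, 0]
    - [0, 13.7, 0]
    - [0, 20.6, 0]
    - [0.3, 20.6, 2.9]
    - [0.3, 20.6, 6]
    - [0.4, 20.5, 9.1]
    - [0.5, 20.5, 12.3]
    - [0.5, 20.5, 15.4]
    - [0.6, 20.4, 18.5]
    - [0.7, 20.3, 21.6]
    - [0.8, 20.3, 24.7]
    - [0.8, 20.3, 24.7]

```text
t: 14.25
position: [0.389, -0.032, 0.2591]
orientation: [0.991, -0.107, 0.079, 0.008]
force: [0.3, -0.0, -1.2]
opening: 0.2
grip_force: 59.9
```

```bash
cat >> h.py <<'E'
HU=dict(green=(40,85),red=(172,180),blue=(100,120),yellow=(24,34))
def beads(n='top',f=None):
    p,d,C=shot(n,f); P=cloud(n,d,C); hsv=cv2.cvtColor(p,cv2.COLOR_RGB2HSV)
    a=np.radians(TR[1]); D=P[...,:2]-TR[0]; tx=D[...,0]*np.cos(a)+D[...,1]*np.sin(a); ty=-D[...,0]*np.sin(a)+D[...,1]*np.cos(a)
    m=((hsv[...,1]>70)&(P[...,2]>.012)&(P[...,2]<.06)&(abs(tx)<.128)&(abs(ty)<.088)).astype(np.uint8)
    k,_,st,ce=cv2.connectedComponentsWithStats(cv2.morphologyEx(m,cv2.MORPH_OPEN,np.ones((3,3),np.uint8)))
    for i in range(1,k):
        if st[i,4]>40:
            q=plane(n,[ce[i]],.020,C)[0,:2]-TR[0]; print('bead px',ce[i].round(),'area',st[i,4],'tray',np.round([q[0]*np.cos(a)+q[1]*np.sin(a),-q[0]*np.sin(a)+q[1]*np.cos(a)],3))
    return p,d,C
E
python3 - <<'E'
from h import *
p,d,C=beads('wrist')
p2,d2,_=beads('top')
im=np.hstack([cv2.resize(p,(400,300)),cv2.resize(p2[130:310,180:420],(400,300))]);cv2.imwrite('pics/w7.png',im[:,:,::-1])
q,R=tool(); g=json.load(open('grip.json')); Rs=R*Ro.from_quat(g['q']).inv(); print(Rs.as_euler('ZYX',degrees=True).round(1),q)
f=lambda x,y,z,pt:scoop([*loc(TR,x,y),z],TR[1],pt)
rows([(*f(-.016,.045,.010,6),5),(*f(-.014,.045,.0045,3),2),(*f(-.008,.045,.0035,.5),2)])
E
```

```text
bead px [303.   9.] area 690 tray [0.046 0.057]
bead px [437.   5.] area 382 tray [ 0.05  -0.064]
bead px [295.  35.] area 548 tray [0.024 0.064]
bead px [371. 221.] area 151 tray [0.053 0.057]
bead px [422. 230.] area 165 tray [ 0.061 -0.065]
bead px [365. 235.] area 149 tray [0.016 0.064]
[-12.7   5.9   0.1] [ 0.38936456 -0.03115212  0.25971032]
9 rows
D [[-0.13, 0.01, 2.82], [-0.25, 0.02, 5.63], [-0.38, 0.03, 8.45], [-0.51, 0.04, 11.26], [-0.63, 0.05, 14.08], [-0.91, 0.05, 14.68], [-1.18, 0.05, 15.28], [-1.16, 0.05, 15.65], [-1.13, 0.06, 16.02]]
T [[-0.0, -0.0, 0.0], [-0.0, -0.0, 0.0], [-0.1, -0.1, 0.0], [-0.1, -0.1, 0.0], [-0.1, -0.1, 0.0], [-0.1, 1.4, 0.0], [-0.1, 2.9, 0.0], [-0.1, 4.2, 0.0], [-0.1, 5.4, 0.0]]
```

View pics/w7.png

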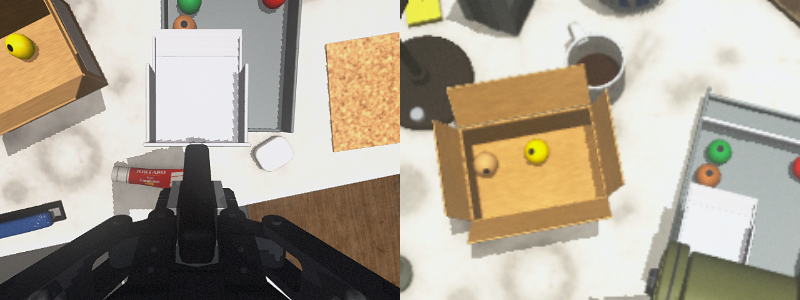

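move_arm:
  fingers: [1, 1, 1, 1, 1, 1, 1, 1, 1, 1]
  delta_pos:
    - [-0.1, 0.1, 2.8]
    - [-0.25, 0.1, 5.6]
    - [-0.4, 0.1, 8.5]
    - [-0.5, 0.1, 11.3]
    - [-0.6, 0.15, 14.0]
    - [-0.9, 0.15, 14.7]
    - [-1.2, 0.15, 15.2]
    - [-1.15, 0.15, 15.65]
    - [-1.1, 0.15, 16]
    - [-1.1, 0.15, 16]
  twist:
    - [0, 0, 0]
    - [0, 0, 0]
    - [0, 0, 0]
    - [0, 0, 0]
    - [0, 0, 0]
    - [0, 1.4, 0]
    - [0, 2.9, 0]
    - [0, 4.2, 0]
    - [0, 5.4, 0]
    - [0, 5.4, 0]

```text
t: 15.6
position: [0.4039, -0.0358, 0.1004]
orientation: [0.986, -0.106, 0.126, 0.013]
force: [-0.0, -0.0, -1.7]
opening: 0.206
grip_force: 59.9
```

```bash
python3 - <<'E'
from h import *
print(env.get_state()['force'],tool()[0])
f=lambda x,y,z,pt:scoop([*loc(TR,x,y),z],TR[1],pt)
print(f(-.008,.044,.0035,.5)[0])
rows([(*f(.112,.044,.0035,.3),12)])
E
```

```text
[-0.00859531 -0.02431742 -1.66972276] [ 0.40387774 -0.03578447  0.10040577]
[ 0.40297652 -0.03537063  0.09976505]
12 rows
D [[0.95, 0.01, 0.26], [1.91, 0.02, 0.52], [2.86, 0.03, 0.77], [3.82, 0.03, 1.03], [4.77, 0.04, 1.29], [5.73, 0.05, 1.55], [6.68, 0.06, 1.81], [7.64, 0.07, 2.07], [8.59, 0.08, 2.32], [9.55, 0.09, 2.58], [10.5, 0.1, 2.84], [11.46, 0.1, 3.1]]
T [[-0.0, 0.0, 0.0], [-0.0, 0.0, 0.0], [-0.0, 0.0, 0.0], [-0.0, 0.1, 0.0], [-0.1, 0.1, 0.0], [-0.1, 0.1, 0.0], [-0.1, 0.1, 0.0], [-0.1, 0.1, 0.0], [-0.1, 0.1, 0.0], [-0.1, 0.1, 0.0], [-0.1, 0.1, 0.0], [-0.1, 0.2, 0.0]]
```

move_arm:
  fingers: [1, 1, 1, 1, 1, 1, 1, 1, 1, 1, 1, 1]
  delta_pos:
    - [0.95, 0, 0.33]
    - [1.9, 0, 0.59]
    - [2.85, 0, 0.83]
    - [3.8, 0, 1.08]
    - [4.75, 0, 1.34]
    - [5.7, 0.05, 1.59]
    - [6.7, 0.05, 1.85]
    - [7.65, 0.05, 2.1]
    - [8.6, 0.1, 2.35]
    - [9.55, 0.1, 2.6]
    - [10.5, 0.1, 2.86]
    - [11.45, 0.1, 3.1]
  twist:
    - [0, 0, 0]
    - [0, 0, 0]
    - [0, 0, 0]
    - [0, 0, 0]
    - [0, 0, 0]
    - [0, 0, 0]
    - [0, 0, 0]
    - [0, 0, 0]
    - [0, 0, 0]
    - [0, 0, 0]
    - [0, 0, 0]
    - [0, 0, 0]

```text
t: 17.1
position: [0.5208, -0.0621, 0.0994]
orientation: [0.986, -0.105, 0.126, 0.013]
force: [-4.8, 2.3, 7.0]
opening: 0.202
grip_force: 61.2
```

```bash
python3 - <<'E'
from h import *
yo=.044;y=TR[1]
p,d,C=beads('wrist','w8')
print(env.get_state()['force'],tool()[0])
h=lambda x,z,pt:scoop(heel([*loc(TR,x,yo),z],y,pt),y,pt)
q,R=tool(); g=json.load(open('grip.json')); Rs=R*Ro.from_quat(g['q']).inv()
L=(Rs.inv().apply((cloud('wrist',d,C).reshape(-1,3)-q))+np.array(g['off'])).reshape(480,640,3); hsv=cv2.cvtColor(p,cv2.COLOR_RGB2HSV)
m=((hsv[...,1]>70)&(abs(L[...,1])<.09)&(L[...,0]<0.03)&(L[...,0]>-.2)&(L[...,2]>.012)&(L[...,2]<.05)).astype(np.uint8)
k,_,st,ce=cv2.connectedComponentsWithStats(m)
for i in range(1,k):
    if st[i,4]>100: print('in scoop-lip frame',L[int(ce[i][1]),int(ce[i][0])].round(3),st[i,4])
E
```

```text
bead px [280. 115.] area 3091 tray [0.069 0.064]
bead px [344. 120.] area 3107 tray [0.067 0.029]
bead px [513. 130.] area 3365 tray [ 0.062 -0.065]
[ 0.84560868 -0.86419618  0.19273752] [ 0.52181364 -0.06236886  0.09964243]
in scoop-lip frame [-0.051  0.018  0.036] 3098
in scoop-lip frame [-0.053 -0.013  0.037] 3132
```

move_arm:
  fingers: [1, 1, 1, 1, 1, 1, 1, 1, 1, 1, 1, 1]
  delta_pos:
    - [-0.3, 0.0, 0.0]
    - [-0.58, 0.0, 0.01]
    - [-0.58, 0.0, 0.01]
    - [-0.7, 0.0, -0.03]
    - [-1.0, 0.0, -0.11]
    - [-1.4, 0.0, -0.22]
    - [-1.9, 0.0, -0.35]
    - [-2.4, 0.0, -0.48]
    - [-2.9, 0.0, -0.6]
    - [-3.4, 0.0, -0.74]
    - [-4.2, 0.0, -0.9]
    - [-5.2, 0.0, -1.1]
  twist:
    - [0, 1.2, 0]
    - [0, 2.3, 0]
    - [0, 2.3, 0]
    - [0, 2.3, 0]
    - [0, 2.3, 0]
    - [0, 2.3, 0]
    - [0, 2.3, 0]
    - [0, 2.3, 0]
    - [0, 2.3, 0]
    - [0, 2.3, 0]
    - [0, 3.5, 0]
    - [0, 5.5, 0]

```text
t: 18.65
position: [0.4663, -0.0503, 0.0954]
orientation: [0.979, -0.105, 0.172, 0.018]
force: [2.9, -0.2, 2.2]
opening: 0.204
grip_force: 60.2
```

move_arm:
  fingers: [1, 1, 1, 1, 1, 1, 1, 1, 1, 1]
  delta_pos:
    - [-0.5, 0.0, -0.17]
    - [-1.0, 0.0, -0.34]
    - [-1.3, 0.0, -0.52]
    - [-1.0, 0.0, -1.5]
    - [-0.5, 0.0, -3.0]
    - [0.5, 0.0, -6.0]
    - [1.7, 0.0, -9.1]
    - [2.4, 0.0, -11.2]
    - [3.1, 0.0, -13.4]
    - [3.1, 0.0, -13.4]
  twist:
    - [0, 2.3, 0]
    - [0, 4.6, 0]
    - [0, 6.9, 0]
    - [0, 7.3, 0]
    - [0, 7.6, 0]
    - [0, 7.9, 0]
    - [0, 8.3, 0]
    - [0, 8.6, 0]
    - [0, 8.9, 0]
    - [0, 8.9, 0]

```text
t: 19.9
position: [0.4525, -0.0476, 0.237]
orientation: [0.962, -0.103, 0.251, 0.026]
force: [0.7, 0.3, -1.7]
opening: 0.207
grip_force: 60.0
```

```bash
cat >> h.py <<'E'
def inscoop(f=None):
    p,d,C=shot('wrist',f); q,R=tool(); g=json.load(open('grip.json')); Rs=R*Ro.from_quat(g['q']).inv(); print('scoop euler',Rs.as_euler('ZYX',degrees=True).round(1),'lip',(q-Rs.apply(g['off'])).round(3))
    L=(Rs.inv().apply((cloud('wrist',d,C).reshape(-1,3)-q))+np.array(g['off'])).reshape(480,640,3); hsv=cv2.cvtColor(p,cv2.COLOR_RGB2HSV)
    m=((hsv[...,1]>70)&(abs(L[...,1])<.05)&(L[...,0]<0.03)&(L[...,0]>-.2)&(L[...,2]>.012)&(L[...,2]<.05)).astype(np.uint8)
    k,_,st,ce=cv2.connectedComponentsWithStats(m)
    for i in range(1,k):
        if st[i,4]>100: print('bead in lip frame',L[int(ce[i][1]),int(ce[i][0])].round(3),st[i,4])
E
python3 - <<'E'
from h import *
inscoop()
c=lambda x,z,pt:scoop([*loc(CA,x,0),z],CA[1],pt)
rows([(*c(-.03,.20,-14),9)])
E
```

```text
scoop euler [-12.8 -14.    0.3] lip [ 0.612 -0.083  0.178]
bead in lip frame [-0.089  0.021  0.041] 2931
bead in lip frame [-0.088 -0.013  0.041] 2949
9 rows
D [[-1.0, -1.88, -0.83], [-2.0, -3.77, -1.67], [-3.0, -5.65, -2.5], [-4.0, -7.54, -3.34], [-4.99, -9.42, -4.17], [-5.99, -11.3, -5.01], [-6.99, -13.19, -5.84], [-7.99, -15.07, -6.67], [-8.99, -16.96, -7.51]]
T [[1.3, 0.0, -2.4], [2.6, 0.0, -4.8], [3.9, 0.0, -7.3], [5.2, 0.0, -9.7], [6.5, 0.0, -12.1], [7.9, 0.0, -14.5], [9.2, 0.0, -16.9], [10.5, 0.0, -19.3], [11.8, 0.0, -21.8]]
```

move_arm:
  fingers: [1, 1, 1, 1, 1, 1, 1, 1, 1, 1, 1]
  delta_pos:
    - [-0.5, -0.9, -0.4]
    - [-1.5, -2.8, -1.2]
    - [-2.5, -4.7, -2.1]
    - [-3.5, -6.6, -2.9]
    - [-4.5, -8.5, -3.8]
    - [-5.5, -10.4, -4.6]
    - [-6.5, -12.2, -5.4]
    - [-7.5, -14.1, -6.3]
    - [-8.4, -15.8, -7]
    - [-9, -17, -7.5]
    - [-9, -17, -7.5]
  twist:
    - [0.6, 0, -1.2]
    - [1.9, 0, -3.6]
    - [3.2, 0, -6]
    - [4.5, 0, -8.5]
    - [5.8, 0, -10.9]
    - [7.2, 0, -13.3]
    - [8.5, 0, -15.7]
    - [9.8, 0, -18.1]
    - [11, 0, -20.3]
    - [11.8, 0, -21.8]
    - [11.8, 0, -21.8]

```text
t: 21.32
position: [0.3738, 0.144, 0.2539]
orientation: [0.963, 0.108, 0.247, -0.027]
force: [-0.5, -0.4, -1.8]
opening: 0.204
grip_force: 59.9
```

move_arm:
  fingers: [1, 1, 1, 1, 1, 1, 1, 1, 1, 1, 1, 1]
  delta_pos:
    - [0.66, 0, 0.26]
    - [1.31, 0, 0.52]
    - [1.97, 0, 0.79]
    - [2.4, 0, 0.85]
    - [2.4, 0, 0.85]
    - [2.4, 0, 0.85]
    - [2.4, 0, 0.85]
    - [3.1, 0, 0.92]
    - [4.26, 0, 1.06]
    - [5.41, 0, 1.2]
    - [6.56, 0, 1.33]
    - [7.65, 0, 2.0]
  twist:
    - [0, -5.4, 0]
    - [0, -10.7, 0]
    - [0, -16.1, 0]
    - [0, -20, 0]
    - [0, -21, 0]
    - [0, -21, 0]
    - [0, -21, 0]
    - [0, -24, 0]
    - [0, -28, 0]
    - [0, -32, 0]
    - [0, -36, 0]
    - [0, -40.7, 0]

```text
t: 22.82
position: [0.4498, 0.1601, 0.2757]
orientation: [0.989, 0.109, -0.102, 0.012]
force: [-0.3, -0.3, -1.5]
opening: 0.202
grip_force: 59.9
```

```bash
python3 - <<'E'
from h import *
inscoop('w9'); beads('top','t9')
c=lambda x,z,pt:scoop([*loc(CA,x,0),z],CA[1],pt)
f=lambda x,y,z,pt:scoop([*loc(TR,x,y),z],TR[1],pt)
rows([(*c(-.06,.18,6),3),(*f(-.02,-.045,.15,6),9)])
E
```

```text
scoop euler [11.9 27.  -0.4] lip [0.536 0.177 0.124]
bead in lip frame [-0.018  0.022  0.036] 3629
bead px [422. 230.] area 165 tray [ 0.061 -0.065]
12 rows
D [[-2.65, 0.02, 0.03], [-5.31, 0.04, 0.05], [-7.96, 0.06, 0.08], [-8.44, 2.94, 0.52], [-8.93, 5.82, 0.97], [-9.41, 8.7, 1.42], [-9.9, 11.58, 1.87], [-10.38, 14.47, 2.32], [-10.87, 17.35, 2.76], [-11.35, 20.23, 3.21], [-11.84, 23.11, 3.66], [-12.32, 25.99, 4.11]]
T [[0.0, 7.0, 0.0], [0.1, 13.9, 0.0], [0.1, 20.9, 0.0], [0.2, 20.9, 2.8], [0.3, 20.8, 5.6], [0.3, 20.8, 8.3], [0.4, 20.8, 11.1], [0.5, 20.8, 13.9], [0.5, 20.7, 16.6], [0.6, 20.7, 19.4], [0.7, 20.6, 22.2], [0.7, 20.5, 24.9]]
```

move_arm:
  fingers: [1, 1, 1, 1, 1, 1]
  delta_pos:
    - [1.6, 0, -0.3]
    - [3.3, 0, -0.5]
    - [4.9, 0, -0.8]
    - [4.9, 0, -0.8]
    - [4.9, 0, -0.8]
    - [4.9, 0, -0.8]
  twist:
    - [0, -6, 0]
    - [0, -12, 0]
    - [0, -18, 0]
    - [0, -20, 0]
    - [0, -20, 0]
    - [0, -20, 0]

```text
t: 23.68
position: [0.4971, 0.1707, 0.2732]
orientation: [0.956, 0.105, -0.271, 0.031]
force: [0.2, -0.9, -2.1]
opening: 0.204
grip_force: 59.9
```

```bash
python3 - <<'E'
from h import *
inscoop('w10')
c=lambda x,z,pt:scoop([*loc(CA,x,0),z],CA[1],pt)
f=lambda x,y,z,pt:scoop([*loc(TR,x,y),z],TR[1],pt)
rows([(*c(-.04,.175,6),4),(*f(-.02,-.045,.15,6),8)])
E
```

```text
scoop euler [11.7 46.7 -0.7] lip [0.527 0.176 0.102]
12 rows
D [[-2.4, 0.02, 1.15], [-4.8, 0.05, 2.3], [-7.21, 0.07, 3.45], [-9.61, 0.1, 4.6], [-10.2, 3.34, 5.33], [-10.79, 6.57, 6.07], [-11.37, 9.81, 6.81], [-11.96, 13.05, 7.55], [-12.55, 16.29, 8.28], [-13.14, 19.53, 9.02], [-13.73, 22.76, 9.76], [-14.31, 26.0, 10.5]]
T [[0.0, 10.2, 0.0], [0.1, 20.4, 0.0], [0.1, 30.6, 0.0], [0.1, 40.7, 0.0], [0.8, 40.7, 3.1], [1.4, 40.7, 6.2], [2.0, 40.6, 9.3], [2.6, 40.6, 12.4], [3.3, 40.5, 15.5], [3.9, 40.4, 18.6], [4.5, 40.2, 21.7], [5.1, 40.1, 24.8]]
```

move_arm:
  fingers: [1, 1, 1, 1, 1, 1, 1, 1, 1, 1, 1, 1]
  delta_pos:
    - [-2.4, 0, 1.1]
    - [-4.8, 0, 2.3]
    - [-7.2, 0, 3.4]
    - [-9.6, 0.1, 4.6]
    - [-10.2, 3.3, 5.3]
    - [-10.8, 6.6, 6.1]
    - [-11.4, 9.8, 6.8]
    - [-12, 13, 7.5]
    - [-12.5, 16.3, 8.3]
    - [-13.1, 19.5, 9]
    - [-13.7, 22.8, 9.8]
    - [-14.3, 26, 10.5]
  twist:
    - [0, 10.2, 0]
    - [0, 20.4, 0]
    - [0, 30.6, 0]
    - [0, 40.7, 0]
    - [0.8, 40.7, 3.1]
    - [1.4, 40.7, 6.2]
    - [2, 40.6, 9.3]
    - [2.6, 40.6, 12.4]
    - [3.3, 40.5, 15.5]
    - [3.9, 40.4, 18.6]
    - [4.5, 40.2, 21.7]
    - [5.1, 40.1, 24.8]

```text
t: 25.22
position: [0.3809, -0.1223, 0.2593]
orientation: [0.991, -0.107, 0.078, 0.009]
force: [2.1, 0.5, -1.5]
opening: 0.201
grip_force: 59.9
```

```bash
python3 - <<'E'
from h import *
p,d,C=beads('top','t10'); inscoop()
f=lambda x,y,z,pt:scoop([*loc(TR,x,y),z],TR[1],pt)
rows([(*f(-.014,-.0455,.010,6),5),(*f(-.012,-.0455,.0045,3),2),(*f(-.005,-.0455,.0035,.5),2)])
im=cv2.resize(p[130:310,180:420],(640,480));cv2.imwrite('pics/t10.png',im[:,:,::-1])
E
```

```text
bead px [422. 230.] area 165 tray [ 0.061 -0.065]
scoop euler [-13.    6.1  -0.1] lip [ 0.512 -0.154  0.149]
9 rows
D [[-0.31, -0.03, 2.77], [-0.62, -0.05, 5.54], [-0.93, -0.08, 8.31], [-1.25, -0.1, 11.08], [-1.56, -0.13, 13.85], [-1.83, -0.13, 14.45], [-2.11, -0.13, 15.05], [-2.03, -0.13, 15.43], [-1.96, -0.13, 15.8]]
T [[0.0, 0.0, -0.0], [0.1, 0.0, -0.1], [0.1, 0.1, -0.1], [0.1, 0.1, -0.2], [0.1, 0.1, -0.2], [0.1, 1.6, -0.2], [0.1, 3.1, -0.2], [0.1, 4.3, -0.2], [0.1, 5.6, -0.2]]
```

View pics/t10.png

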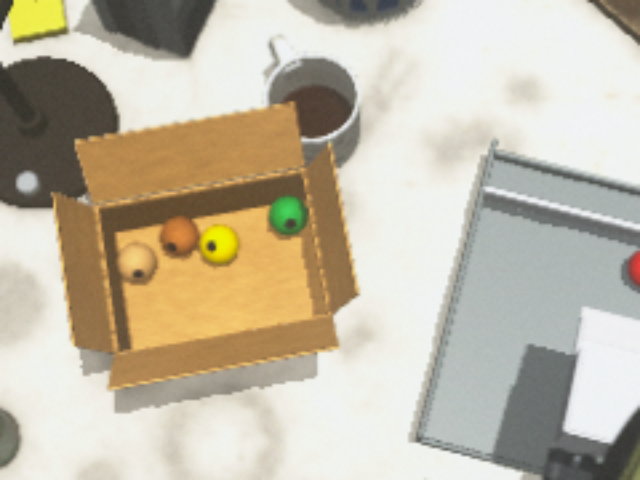

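move_arm:
  fingers: [1, 1, 1, 1, 1, 1, 1, 1, 1, 1]
  delta_pos:
    - [-0.3, 0, 2.8]
    - [-0.6, 0, 5.5]
    - [-0.9, 0, 8.3]
    - [-1.2, -0.1, 11.1]
    - [-1.5, -0.1, 13.8]
    - [-1.8, -0.1, 14.4]
    - [-2.1, -0.1, 15]
    - [-2, -0.1, 15.4]
    - [-2, -0.1, 15.8]
    - [-2, -0.1, 15.85]
  twist:
    - [0, 0, 0]
    - [0, 0, 0]
    - [0, 0, 0]
    - [0, 0, -0.2]
    - [0, 0, -0.2]
    - [0, 1.6, -0.2]
    - [0, 3.1, -0.2]
    - [0, 4.3, -0.2]
    - [0, 5.6, -0.2]
    - [0, 5.6, -0.2]

```text
t: 26.58
position: [0.387, -0.1218, 0.0998]
orientation: [0.986, -0.104, 0.127, 0.014]
force: [-1.1, 0.8, 0.4]
opening: 0.201
grip_force: 60.4
```

```bash
python3 - <<'E'
from h import *
print(env.get_state()['force'],tool()[0])
f=lambda x,y,z,pt:scoop([*loc(TR,x,y),z],TR[1],pt)
rows([(*f(.112,-.0455,.0033,.3),12)])
E
```

```text
[-1.14291958  0.75558814  0.39826804] [ 0.38697835 -0.12184533  0.09982972]
12 rows
D [[0.93, 0.03, 0.25], [1.87, 0.05, 0.5], [2.8, 0.08, 0.75], [3.74, 0.11, 1.0], [4.67, 0.13, 1.25], [5.61, 0.16, 1.5], [6.54, 0.19, 1.75], [7.47, 0.21, 2.0], [8.41, 0.24, 2.25], [9.34, 0.27, 2.5], [10.28, 0.29, 2.76], [11.21, 0.32, 3.01]]
T [[-0.0, 0.0, 0.0], [-0.0, 0.0, 0.0], [-0.0, 0.0, 0.1], [-0.0, 0.0, 0.1], [-0.0, 0.0, 0.1], [-0.0, 0.1, 0.1], [-0.0, 0.1, 0.1], [-0.0, 0.1, 0.1], [-0.0, 0.1, 0.2], [-0.0, 0.1, 0.2], [-0.0, 0.1, 0.2], [-0.0, 0.1, 0.2]]
```

move_arm:
  fingers: [1, 1, 1, 1, 1, 1, 1, 1, 1, 1, 1, 1]
  delta_pos:
    - [0.93, 0, 0.25]
    - [1.87, 0.05, 0.5]
    - [2.8, 0.1, 0.75]
    - [3.75, 0.1, 1.0]
    - [4.7, 0.1, 1.26]
    - [5.6, 0.15, 1.5]
    - [6.55, 0.2, 1.75]
    - [7.5, 0.2, 2.0]
    - [8.4, 0.25, 2.25]
    - [9.35, 0.25, 2.5]
    - [10.3, 0.3, 2.76]
    - [11.2, 0.3, 3.0]
  twist:
    - [0, 0, 0]
    - [0, 0, 0]
    - [0, 0, 0]
    - [0, 0, 0]
    - [0, 0, 0]
    - [0, 0, 0]
    - [0, 0, 0]
    - [0, 0, 0]
    - [0, 0, 0]
    - [0, 0, 0]
    - [0, 0, 0]
    - [0, 0, 0]

```text
t: 28.08
position: [0.5007, -0.1491, 0.0992]
orientation: [0.986, -0.104, 0.126, 0.014]
force: [-5.9, 0.6, 7.1]
opening: 0.201
grip_force: 61.4
```

```bash
python3 - <<'E'
from h import *
inscoop('w11'); print(env.get_state()['force'])
E
```

```text
scoop euler [-12.6   0.3  -0.1] lip [ 0.643 -0.181  0.004]
bead in lip frame [-0.051 -0.019  0.039] 3274
[ 1.62620705 -0.03946773 -0.14907956]
```

move_arm:
  fingers: [1, 1, 1, 1, 1, 1, 1, 1, 1, 1, 1, 1]
  delta_pos:
    - [-0.3, 0.0, 0.0]
    - [-0.58, 0.0, 0.01]
    - [-0.58, 0.0, 0.01]
    - [-0.7, 0.0, -0.03]
    - [-1.0, 0.0, -0.11]
    - [-1.4, 0.0, -0.22]
    - [-1.9, 0.0, -0.35]
    - [-2.4, 0.0, -0.48]
    - [-2.9, 0.0, -0.6]
    - [-3.4, 0.0, -0.74]
    - [-4.2, 0.0, -0.9]
    - [-5.2, 0.0, -1.1]
  twist:
    - [0, 1.2, 0]
    - [0, 2.3, 0]
    - [0, 2.3, 0]
    - [0, 2.3, 0]
    - [0, 2.3, 0]
    - [0, 2.3, 0]
    - [0, 2.3, 0]
    - [0, 2.3, 0]
    - [0, 2.3, 0]
    - [0, 2.3, 0]
    - [0, 3.5, 0]
    - [0, 5.5, 0]

```text
t: 29.62
position: [0.4466, -0.1373, 0.0953]
orientation: [0.979, -0.103, 0.173, 0.019]
force: [1.9, 0.4, 2.0]
opening: 0.205
grip_force: 60.5
```

move_arm:
  fingers: [1, 1, 1, 1, 1, 1, 1, 1, 1, 1]
  delta_pos:
    - [-0.5, 0.0, -0.17]
    - [-1.0, 0.0, -0.34]
    - [-1.3, 0.0, -0.52]
    - [-1.0, 0.0, -1.5]
    - [-0.5, 0.0, -3.0]
    - [0.5, 0.0, -6.0]
    - [1.7, 0.0, -9.1]
    - [2.4, 0.0, -11.2]
    - [3.1, 0.0, -13.4]
    - [3.1, 0.0, -13.4]
  twist:
    - [0, 2.3, 0]
    - [0, 4.6, 0]
    - [0, 6.9, 0]
    - [0, 7.3, 0]
    - [0, 7.6, 0]
    - [0, 7.9, 0]
    - [0, 8.3, 0]
    - [0, 8.6, 0]
    - [0, 8.9, 0]
    - [0, 8.9, 0]

```text
t: 30.88
position: [0.4326, -0.1348, 0.237]
orientation: [0.962, -0.101, 0.251, 0.028]
force: [1.0, -0.4, -1.8]
opening: 0.201
grip_force: 60.2
```

```bash
python3 - <<'E'
from h import *
inscoop()
c=lambda x,z,pt:scoop([*loc(CA,x,0),z],CA[1],pt)
rows([(*c(-.03,.20,-14),11)])
E
```

```text
scoop euler [-12.6 -14.1   0. ] lip [ 0.592 -0.17   0.178]
bead in lip frame [-0.088 -0.011  0.04 ] 3048
11 rows
D [[-0.8, -2.36, -0.68], [-1.59, -4.71, -1.36], [-2.39, -7.07, -2.05], [-3.19, -9.42, -2.73], [-3.98, -11.78, -3.41], [-4.78, -14.13, -4.09], [-5.58, -16.49, -4.78], [-6.37, -18.84, -5.46], [-7.17, -21.2, -6.14], [-7.97, -23.55, -6.82], [-8.76, -25.91, -7.5]]
T [[1.1, -0.0, -2.0], [2.2, -0.0, -3.9], [3.2, -0.0, -5.9], [4.3, -0.0, -7.8], [5.4, -0.0, -9.8], [6.5, -0.0, -11.7], [7.6, -0.0, -13.7], [8.6, -0.0, -15.6], [9.7, -0.0, -17.6], [10.8, -0.0, -19.5], [11.9, -0.0, -21.5]]
```

move_arm:
  fingers: [1, 1, 1, 1, 1, 1, 1, 1, 1, 1, 1, 1]
  delta_pos:
    - [-0.5, -1.4, -0.4]
    - [-1.6, -4.7, -1.4]
    - [-2.4, -7.1, -2]
    - [-3.2, -9.4, -2.7]
    - [-4, -11.8, -3.4]
    - [-4.8, -14.1, -4.1]
    - [-5.6, -16.5, -4.8]
    - [-6.4, -18.8, -5.5]
    - [-7.2, -21.2, -6.1]
    - [-8, -23.6, -6.8]
    - [-8.8, -25.9, -7.5]
    - [-8.8, -25.9, -7.5]
  twist:
    - [0.6, 0, -1.2]
    - [2.2, 0, -3.9]
    - [3.2, 0, -5.9]
    - [4.3, 0, -7.8]
    - [5.4, 0, -9.8]
    - [6.5, 0, -11.7]
    - [7.6, 0, -13.7]
    - [8.6, 0, -15.6]
    - [9.7, 0, -17.6]
    - [10.8, 0, -19.5]
    - [11.9, 0, -21.5]
    - [11.9, 0, -21.5]

```text
t: 32.42
position: [0.3732, 0.1443, 0.254]
orientation: [0.963, 0.108, 0.247, -0.027]
force: [0.0, -0.1, -1.0]
opening: 0.205
grip_force: 60.2
```

move_arm:
  fingers: [1, 1, 1, 1, 1, 1, 1, 1, 1, 1, 1, 1]
  delta_pos:
    - [0.66, 0, 0.26]
    - [1.31, 0, 0.52]
    - [1.97, 0, 0.79]
    - [2.4, 0, 0.85]
    - [2.4, 0, 0.85]
    - [2.4, 0, 0.85]
    - [2.4, 0, 0.85]
    - [3.1, 0, 0.92]
    - [4.26, 0, 1.06]
    - [5.41, 0, 1.2]
    - [6.56, 0, 1.33]
    - [7.65, 0, 2.0]
  twist:
    - [0, -5.4, 0]
    - [0, -10.7, 0]
    - [0, -16.1, 0]
    - [0, -20, 0]
    - [0, -21, 0]
    - [0, -21, 0]
    - [0, -21, 0]
    - [0, -24, 0]
    - [0, -28, 0]
    - [0, -32, 0]
    - [0, -36, 0]
    - [0, -40.7, 0]

```text
t: 33.92
position: [0.4495, 0.1597, 0.2759]
orientation: [0.989, 0.109, -0.102, 0.012]
force: [-0.6, 0.8, -1.5]
opening: 0.2
grip_force: 60.2
```

move_arm:
  fingers: [1, 1, 1, 1, 1]
  delta_pos:
    - [1.6, 0, -0.3]
    - [3.3, 0, -0.5]
    - [4.9, 0, -0.8]
    - [4.9, 0, -0.8]
    - [4.9, 0, -0.8]
  twist:
    - [0, -6, 0]
    - [0, -12, 0]
    - [0, -18, 0]
    - [0, -20, 0]
    - [0, -20, 0]

```text
t: 34.55
position: [0.4973, 0.1703, 0.2723]
orientation: [0.956, 0.105, -0.272, 0.03]
force: [-0.3, 0.9, -1.6]
opening: 0.204
grip_force: 60.2
```

```bash
python3 - <<'E'
from h import *
inscoop('w12')
c=lambda x,z,pt:scoop([*loc(CA,x,0),z],CA[1],pt)
lip0=np.array([.423,-.315])+.055*np.array([np.cos(np.radians(-12.5)),np.sin(np.radians(-12.5))]); print(lip0)
s=lambda z:scoop([*lip0,z],-12.5,0)
rows([(*c(-.05,.20,0),5),(*s(.15),18)])
E
```

```text
scoop euler [11.7 46.7 -0.6] lip [0.527 0.175 0.102]
[ 0.47669628 -0.32690418]
23 rows
D [[-2.38, 0.01, 0.95], [-4.77, 0.02, 1.91], [-7.15, 0.03, 2.86], [-9.54, 0.03, 3.81], [-11.92, 0.04, 4.76], [-12.4, 2.37, 5.39], [-12.89, 4.7, 6.02], [-13.37, 7.02, 6.65], [-13.85, 9.35, 7.27], [-14.34, 11.67, 7.9], [-14.82, 14.0, 8.53], [-15.3, 16.33, 9.16]]
T [[0.0, 9.3, -0.0], [0.0, 18.7, -0.0], [0.0, 28.0, -0.0], [0.0, 37.4, -0.0], [0.0, 46.7, -0.0], [0.2, 46.7, 1.4], [0.4, 46.7, 2.8], [0.6, 46.7, 4.2], [0.8, 46.7, 5.5], [1.0, 46.7, 6.9], [1.2, 46.7, 8.3], [1.4, 46.6, 9.7]]
D [[-15.79, 18.65, 9.79], [-16.27, 20.98, 10.41], [-16.75, 23.31, 11.04], [-17.24, 25.63, 11.67], [-17.72, 27.96, 12.3], [-18.2, 30.28, 12.92], [-18.69, 32.61, 13.55], [-19.17, 34.94, 14.18], [-19.65, 37.26, 14.81], [-20.14, 39.59, 15.44], [-20.62, 41.92, 16.06]]
T [[1.6, 46.6, 11.1], [1.9, 46.5, 12.5], [2.1, 46.5, 13.8], [2.3, 46.5, 15.2], [2.5, 46.4, 16.6], [2.7, 46.3, 18.0], [2.9, 46.3, 19.4], [3.1, 46.2, 20.8], [3.3, 46.1, 22.2], [3.5, 46.1, 23.5], [3.7, 46.0, 24.9]]
```

move_arm:
  fingers: [1, 1, 1, 1, 1, 1, 1, 1, 1, 1, 1, 1]
  delta_pos:
    - [-2.4, 0, 1]
    - [-4.8, 0, 1.9]
    - [-7.2, 0, 2.9]
    - [-9.5, 0, 3.8]
    - [-12, 0, 4.8]
    - [-13, 4.7, 6]
    - [-13.9, 9.4, 7.3]
    - [-14.8, 14, 8.5]
    - [-15.8, 18.7, 9.8]
    - [-16.8, 23.3, 11]
    - [-17.7, 28, 12.3]
    - [-18.7, 32.6, 13.5]
  twist:
    - [0, 9.3, 0]
    - [0, 18.7, 0]
    - [0, 28, 0]
    - [0, 37.4, 0]
    - [0, 46.7, 0]
    - [0.4, 46.7, 2.8]
    - [0.8, 46.7, 5.5]
    - [1.2, 46.7, 8.3]
    - [1.6, 46.6, 11.1]
    - [2.1, 46.5, 13.8]
    - [2.5, 46.4, 16.6]
    - [2.9, 46.3, 19.4]

```text
t: 36.1
position: [0.3426, -0.1989, 0.2569]
orientation: [0.99, -0.057, 0.131, 0.009]
force: [1.3, -0.2, -1.8]
opening: 0.201
grip_force: 60.3
```

```bash
python3 - <<'E'
from h import *
p,d,C=beads('top'); im=cv2.resize(p[130:310,180:420],(640,480));cv2.imwrite('pics/t13.png',im[:,:,::-1])
lip0=np.array([.4767,-.3269])
s=lambda z:scoop([*lip0,z],-12.5,0)
rows([(*s(.12),4),(*s(.012),4),(*s(.0032),2)])
E
```

```text
10 rows
D [[-0.16, 2.3, 1.03], [-0.33, 4.61, 2.06], [-0.49, 6.91, 3.1], [-0.65, 9.22, 4.13], [-1.35, 9.2, 6.74], [-2.05, 9.19, 9.35], [-2.75, 9.17, 11.95], [-3.44, 9.16, 14.56], [-3.56, 9.15, 14.99], [-3.67, 9.15, 15.41]]
T [[-0.2, 0.0, 1.2], [-0.5, 0.0, 2.4], [-0.7, 0.0, 3.6], [-1.0, 0.1, 4.9], [-1.0, 0.1, 4.9], [-1.0, 0.1, 4.9], [-1.0, 0.1, 4.9], [-1.0, 0.1, 4.9], [-1.0, 0.1, 4.9], [-1.0, 0.1, 4.9]]
```

View pics/t13.png

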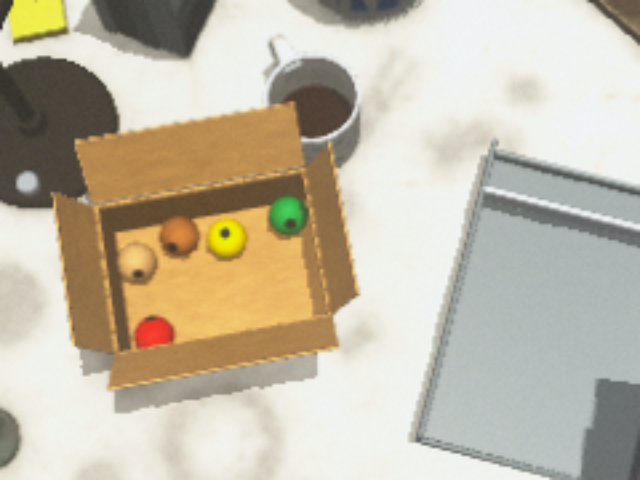

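move_arm:
  fingers: [1, 1, 1, 1, 1, 1, 1, 1, 1, 1, 1, 1]
  delta_pos:
    - [-0.15, 2.3, 1]
    - [-0.3, 4.6, 2]
    - [-0.5, 6.9, 3.1]
    - [-0.65, 9.2, 4.1]
    - [-1.35, 9.2, 6.7]
    - [-2.05, 9.2, 9.3]
    - [-2.75, 9.2, 12]
    - [-3.3, 9.15, 14]
    - [-3.5, 9.15, 14.7]
    - [-3.6, 9.15, 15.1]
    - [-3.67, 9.15, 15.35]
    - [-3.67, 9.15, 15.4]
  twist:
    - [-0.2, 0, 1.2]
    - [-0.5, 0, 2.4]
    - [-0.7, 0, 3.6]
    - [-1, 0.1, 4.9]
    - [-1, 0.1, 4.9]
    - [-1, 0.1, 4.9]
    - [-1, 0.1, 4.9]
    - [-1, 0.1, 4.9]
    - [-1, 0.1, 4.9]
    - [-1, 0.1, 4.9]
    - [-1, 0.1, 4.9]
    - [-1, 0.1, 4.9]

```text
t: 37.65
position: [0.3381, -0.2897, 0.0992]
orientation: [0.986, -0.1, 0.131, 0.011]
force: [-0.6, -0.4, -2.3]
opening: 0.2
grip_force: 60.5
```

```bash
python3 - <<'E'
from h import *
s=env.get_state();print(s['position'],s['force']); inscoop()
print(scoop([.4767,-.3269,.003],-12.5,0)[0])
E
```

```text
[ 0.33809584 -0.28969462  0.09915823] [-0.58310905 -0.36773529 -2.29755645]
scoop euler [-12.1  -0.1   0.3] lip [ 0.481 -0.32   0.004]
[ 0.33464893 -0.29540804  0.09799895]
```

move_arm:
  fingers: [1, 1, 8.5, 8.5, 8.5, 8.5, 8.5, 8.5, 8.5, 8.5, 8.5, 8.5]
  delta_pos:
    - [0, 0, 0.1]
    - [0, 0, 0.1]
    - [0, 0, 0.1]
    - [0, 0, 0.1]
    - [0, 0, 0.1]
    - [0, 0, 0]
    - [0, 0, -2]
    - [0, 0, -5]
    - [0, 0, -10]
    - [0, 0, -14]
    - [0, 0, -17]
    - [0, 0, -17]
  twist:
    - [0, 0, 0]
    - [0, 0, 0]
    - [0, 0, 0]
    - [0, 0, 0]
    - [0, 0, 0]
    - [0, 0, 0]
    - [0, 0, 0]
    - [0, 0, 0]
    - [0, 0, 0]
    - [0, 0, 0]
    - [0, 0, 0]
    - [0, 0, 0]

```text
t: 39.2
position: [0.2948, -0.2824, 0.2658]
orientation: [0.986, -0.1, 0.133, 0.013]
force: [-0.4, -0.3, 0.4]
opening: 0.994
grip_force: 0.0
```

```bash
python3 - <<'E'
from h import *
p,d,C=shot('wrist','w14'); P=cloud('wrist',d,C)
Q=P.reshape(-1,3); hsv=cv2.cvtColor(p,cv2.COLOR_RGB2HSV).reshape(-1,3)
m=(hsv[:,1]<50)&(hsv[:,2]>130)&(Q[:,2]>.005)&(Q[:,2]<.009)&(abs(Q[:,0]-.43)<.06)&(abs(Q[:,1]+.31)<.05); q=Q[m]
print(m.sum(),q.mean(0).round(4)); A=np.c_[q[:,:2]-q[:,:2].mean(0),np.ones(len(q))]; print(np.linalg.lstsq(A,q[:,2],rcond=None)[0].round(4))
# flap angles from top view
p,d,C=shot('top','t14'); P=cloud('top',d,C).reshape(-1,3); a=np.radians(CA[1]); D=P[:,:2]-CA[0]; x=D[:,0]*np.cos(a)+D[:,1]*np.sin(a); y=-D[:,0]*np.sin(a)+D[:,1]*np.cos(a); z=P[:,2]
for n,u,v,h,zh in(('left',y,x,.09,.082),('right',-y,x,.09,.082),('front',-x,y,.065,.085),('back',x,y,.065,.085)):
    k=(u>h-.01)&(u<h+.08)&(z>.09)&(z<.2)&(abs(v)<.045); 
    if k.sum()>10:
        du,dz=u[k]-h,z[k]-zh; c=np.polyfit(dz,du,1); print(n,k.sum(),'u max',u[k].max().round(3),'zmax',z[k].max().round(3),'slope du/dz',c.round(3),'angle',np.round(np.pi/2+np.arctan(c[0]),2))
    else: print(n,k.sum())
E
```

```text
6837 [ 0.4299 -0.308   0.0063]
[-0.0031  0.0009  0.0063]
left 567 u max 0.113 zmax 0.142 slope du/dz [ 0.395 -0.001] angle 1.95
right 424 u max 0.111 zmax 0.142 slope du/dz [ 0.401 -0.003] angle 1.95
front 521 u max 0.101 zmax 0.141 slope du/dz [ 0.697 -0.003] angle 2.18
back 955 u max 0.105 zmax 0.142 slope du/dz [0.693 0.001] angle 2.18
```

```bash
python3 - <<'E'
from h import *
p,d,C=shot('top'); P=cloud('top',d,C).reshape(-1,3)
m=(P[:,1]>.28)&(P[:,1]<.5)&(P[:,0]>.4)&(P[:,0]<.9)&(P[:,2]>.03); Q=P[m]
a=np.radians(12); D=Q[:,:2]-CA[0]; x=D[:,0]*np.cos(a)+D[:,1]*np.sin(a); y=-D[:,0]*np.sin(a)+D[:,1]*np.cos(a); k=y>.12
for z0 in np.arange(.03,.75,.05):
    j=k&(Q[:,2]>=z0)&(Q[:,2]<z0+.05)
    if j.sum()>3: print(round(z0,2),j.sum(),'carton x',x[j].min().round(3),x[j].max().round(3),'y',y[j].min().round(3),y[j].max().round(3))
# tool pose: vertical, yaw 12, tip at carton coords
def tip(cx,cy,z): return np.array([*loc(CA,cx,cy),z+.022]),Ro.from_euler('Z',12,degrees=True)*Ro.from_euler('X',180,degrees=True)
h=.09; T=.0145
L=lambda u,w:tip(0,h-u+T,.082+w)   # inner-lower corner at u inward, w above hinge
rows([(*L(-.055,.12),11)])
E
```

```text
0.03 2430 carton x -0.125 0.389 y 0.131 0.326
0.08 2121 carton x -0.1 0.389 y 0.136 0.326
0.13 2335 carton x -0.099 0.389 y 0.136 0.327
0.18 2778 carton x -0.1 0.389 y 0.12 0.326
0.23 3091 carton x -0.1 0.389 y 0.12 0.326
0.28 3586 carton x -0.1 0.389 y 0.219 0.326
0.33 4140 carton x -0.1 0.389 y 0.219 0.327
0.38 4945 carton x -0.1 0.389 y 0.219 0.326
0.43 5483 carton x -0.1 0.363 y 0.225 0.327
0.48 5108 carton x -0.099 0.323 y 0.234 0.325
0.53 2619 carton x 0.031 0.282 y 0.243 0.295
0.58 369 carton x 0.162 0.244 y 0.251 0.268
11 rows
D [[0.86, -5.95, 0.62], [1.72, -11.9, 1.24], [2.59, -17.85, 1.86], [3.45, -23.8, 2.48], [4.31, -29.75, 3.1], [5.17, -35.7, 3.72], [6.03, -41.66, 4.34], [6.9, -47.61, 4.96], [7.76, -53.56, 5.57], [8.62, -59.51, 6.19], [9.48, -65.46, 6.81]]
T [[0.2, -1.3, -2.1], [0.5, -2.7, -4.3], [0.7, -4.0, -6.4], [1.0, -5.4, -8.5], [1.2, -6.7, -10.6], [1.5, -8.1, -12.8], [1.7, -9.4, -14.9], [2.0, -10.8, -17.0], [2.2, -12.1, -19.2], [2.5, -13.5, -21.3], [2.7, -14.8, -23.4]]
```

```bash
python3 - <<'E'
from h import *
p,d,C=shot('top'); I=cloud('top',d,C); P=I.reshape(-1,3)
w=P[(P[:,2]>.3)&(P[:,2]<.5)&(P[:,1]>.3)&(P[:,0]>.3)&(P[:,0]<.6)]; print('wall y',np.percentile(w[:,1],[1,50,99]).round(3))
for z0 in np.arange(.03,.6,.04):
    j=(P[:,1]>.2)&(P[:,1]<.42)&(P[:,0]>.4)&(P[:,0]<.85)&(P[:,2]>=z0)&(P[:,2]<z0+.04)
    if j.sum()>3: print(round(z0,2),j.sum(),'x',np.percentile(P[j,0],[2,98]).round(3),'y',np.percentile(P[j,1],[2,98]).round(3))
E
```

```text
wall y [0.478 0.48  0.482]
0.03 1578 x [0.403 0.836] y [0.205 0.4  ]
0.07 1802 x [0.41  0.837] y [0.203 0.395]
0.11 1819 x [0.457 0.837] y [0.202 0.354]
0.15 717 x [0.693 0.847] y [0.204 0.36 ]
0.19 1052 x [0.698 0.848] y [0.207 0.356]
0.23 853 x [0.716 0.797] y [0.292 0.34 ]
0.27 777 x [0.766 0.848] y [0.284 0.328]
```

move_arm:
  fingers: [0, 0, 0, 0, 0, 0, 0, 0, 0, 0, 0, 0]
  delta_pos:
    - [0.9, -6, 0.6]
    - [1.7, -11.9, 1.2]
    - [2.6, -17.8, 1.9]
    - [3.4, -23.8, 2.5]
    - [4.3, -29.8, 3.1]
    - [5.2, -35.7, 3.7]
    - [6, -41.7, 4.3]
    - [6.9, -47.6, 5]
    - [7.8, -53.6, 5.6]
    - [8.6, -59.5, 6.2]
    - [9.5, -65.5, 6.8]
    - [9.5, -65.5, 6.8]
  twist:
    - [0.2, -1.3, -2.1]
    - [0.5, -2.7, -4.3]
    - [0.7, -4, -6.4]
    - [1, -5.4, -8.5]
    - [1.2, -6.7, -10.6]
    - [1.5, -8.1, -12.8]
    - [1.7, -9.4, -14.9]
    - [2, -10.8, -17]
    - [2.2, -12.1, -19.2]
    - [2.5, -13.5, -21.3]
    - [2.7, -14.8, -23.4]
    - [2.7, -14.8, -23.4]

```text
t: 40.9
position: [0.5319, 0.3418, 0.2199]
orientation: [0.994, 0.106, -0.002, 0.002]
force: [-0.1, -0.6, 0.0]
opening: 0.003
grip_force: 0.0
```

```bash
cat >> h.py <<'E'
def tip(cx,cy,z): return np.array([*loc(CA,cx,cy),z+.022]),Ro.from_euler('Z',12,degrees=True)*Ro.from_euler('X',180,degrees=True)
FL=dict(left=lambda u,w:tip(0,.09-u+.0145,.082+w),right=lambda u,w:tip(0,-.09+u-.0145,.082+w),
 front=lambda u,w:tip(-.065+u-.011,0,.085+w),back=lambda u,w:tip(.065-u+.011,0,.085+w))
def sweep(n,r=.042):
    F=FL[n]; W=[(*F(-.05,.03),4),(*F(-.005,.035),3)]
    for th in (75,60,45,30,15,0): c,s=np.cos(np.radians(th)),np.sin(np.radians(th)); W.append((*F(r*c,r*s+.003),1))
    W+=[(*F(r,.002),1)]
    rows(W)
def flaps():
    p,d,C=shot('top'); P=cloud('top',d,C).reshape(-1,3); a=np.radians(CA[1]); D=P[:,:2]-CA[0]; x=D[:,0]*np.cos(a)+D[:,1]*np.sin(a); y=-D[:,0]*np.sin(a)+D[:,1]*np.cos(a); z=P[:,2]
    for n,u,v,h in(('left',y,x,.09),('right',-y,x,.09),('front',-x,y,.065),('back',x,y,.065)):
        k=(u>h-.055)&(u<h-.008)&(abs(v)<.05)&(z>.06)&(z<.16)
        if k.sum()>10: c=np.polyfit(h-u[k],z[k],1); print(n,k.sum(),'z at hinge, slope',c[1].round(4),c[0].round(3))
    return p
E
python3 - <<'E'
from h import *
q,R=tool(); print(q, FL['left'](-.055,.12)[0], env.get_state()['opening'])
sweep('left')
E
```

```text
[0.53189415 0.34175119 0.21992224] [0.53183809 0.33901454 0.224     ] 0.0025920984814440636
14 rows
D [[-0.0, 0.18, 2.15], [-0.01, 0.37, 4.3], [-0.01, 0.55, 6.45], [-0.02, 0.73, 8.6], [-0.02, 2.24, 8.43], [-0.03, 3.74, 8.27], [-0.04, 5.24, 8.11], [-0.05, 6.83, 7.26], [-0.05, 7.84, 7.68], [-0.05, 8.71, 8.35], [-0.05, 9.37, 9.23], [-0.04, 9.79, 10.24]]
T [[0.1, 0.1, 0.1], [0.1, 0.2, 0.1], [0.2, 0.2, 0.2], [0.2, 0.3, 0.2], [0.2, 0.3, 0.2], [0.2, 0.3, 0.2], [0.2, 0.3, 0.2], [0.2, 0.3, 0.2], [0.2, 0.3, 0.2], [0.2, 0.3, 0.2], [0.2, 0.3, 0.2], [0.2, 0.3, 0.2]]
D [[-0.04, 9.93, 11.33], [-0.04, 9.92, 11.43]]
T [[0.2, 0.3, 0.2], [0.2, 0.3, 0.2]]
```

move_arm:
  fingers: [0, 0, 0, 0, 0, 0, 0, 0, 0, 0, 0, 0]
  delta_pos:
    - [0, 0.2, 2.2]
    - [0, 0.4, 4.3]
    - [0, 0.5, 6.4]
    - [0, 0.7, 8.6]
    - [0, 2.2, 8.4]
    - [0, 3.7, 8.3]
    - [0, 5.2, 8.1]
    - [0, 6.8, 7.3]
    - [0, 7.8, 7.7]
    - [0, 8.7, 8.3]
    - [0, 9.4, 9.2]
    - [0, 9.8, 10.2]
  twist:
    - [0, 0, 0]
    - [0, 0, 0]
    - [0, 0, 0]
    - [0, 0, 0]
    - [0, 0, 0]
    - [0, 0, 0]
    - [0, 0, 0]
    - [0, 0, 0]
    - [0, 0, 0]
    - [0, 0, 0]
    - [0, 0, 0]
    - [0, 0, 0]

```text
t: 42.4
position: [0.5528, 0.2423, 0.1222]
orientation: [0.995, 0.104, 0.001, 0.001]
force: [-0.2, -0.5, 0.3]
opening: -0.002
grip_force: 0.5
```

move_arm:
  fingers: [0, 0, 0]
  delta_pos:
    - [0, 0.1, 0.5]
    - [0, 0.1, 0.8]
    - [0, 0.1, 0.9]
  twist:
    - [0, 0, 0]
    - [0, 0, 0]
    - [0, 0, 0]

```text
t: 42.78
position: [0.5529, 0.2419, 0.1137]
orientation: [0.995, 0.104, 0.001, 0.001]
force: [-0.6, -0.1, 1.3]
opening: 0.004
grip_force: 0.3
```

```bash
python3 - <<'E'
from h import *
s=env.get_state();print(s['position'],s['force'],FL['left'](.042,.0)[0])
p,d,C=shot('wrist'); p2,_,_=shot('side')
im=np.hstack([cv2.resize(p,(400,300)),cv2.resize(p2[150:310,240:454],(400,300))]);cv2.imwrite('pics/w15.png',im[:,:,::-1])
E
```

```text
[0.55287559 0.24193673 0.11373597] [-0.5711875  -0.0834946   1.30425574] [0.55200552 0.24413423 0.104     ]
```

View pics/w15.png

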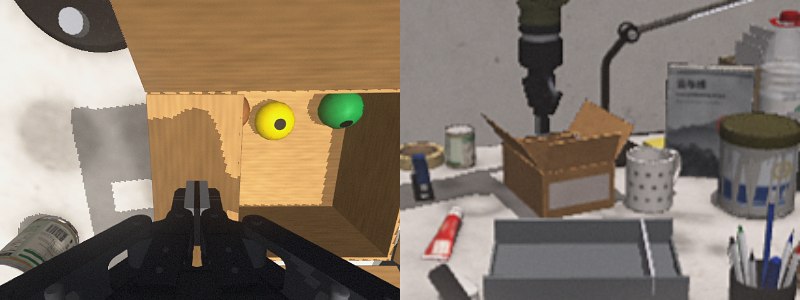

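move_arm:
  fingers: [0, 0, 0, 0]
  delta_pos:
    - [0, 0, 0.4]
    - [0, 0, 0.7]
    - [0, 0, 0.85]
    - [0, 0, 0.85]
  twist:
    - [0, 0, 0]
    - [0, 0, 0]
    - [0, 0, 0]
    - [0, 0, 0]

```text
t: 43.38
position: [0.5529, 0.2417, 0.1054]
orientation: [0.995, 0.104, 0.001, 0.001]
force: [-0.6, 0.4, 0.8]
opening: -0.003
grip_force: 0.0
```

```bash
python3 - <<'E'
from h import *
s=env.get_state();print(s['position'],s['force'])
F=FL['left'];G=FL['right']
rows([(*F(.035,.09),2),(*G(-.055,.09),4)])
p,d,C=shot('wrist'); P=cloud('wrist',d,C).reshape(-1,3); a=np.radians(12); D=P[:,:2]-CA[0]; x=D[:,0]*np.cos(a)+D[:,1]*np.sin(a); y=-D[:,0]*np.sin(a)+D[:,1]*np.cos(a);z=P[:,2]
k=(y<.082)&(y>.033)&(x>.022)&(x<.055)&(z>.06)&(z<.12); print(k.sum(),np.polyfit(.09-y[k],z[k],1))
E
```

```text
[0.55294655 0.24174649 0.10538782] [-0.58487845  0.36089749  0.75214174]
6 rows
D [[-0.02, -0.47, -4.43], [-0.03, -0.93, -8.86], [-0.03, 4.79, -8.85], [-0.03, 10.52, -8.84], [-0.03, 16.24, -8.83], [-0.02, 21.97, -8.81]]
T [[0.1, -0.0, -0.0], [0.1, -0.1, -0.0], [0.1, -0.1, -0.0], [0.1, -0.1, -0.0], [0.1, -0.1, -0.0], [0.1, -0.1, -0.0]]
10647 [0.00088218 0.08337272]
```

move_arm:
  fingers: [0, 0, 0, 0, 0, 0, 0]
  delta_pos:
    - [0, 0, -4.4]
    - [0, -0.5, -8.9]
    - [0, 4.8, -8.9]
    - [0, 10.5, -8.9]
    - [0, 16.2, -8.8]
    - [0, 22, -8.8]
    - [0, 22, -8.8]
  twist:
    - [0, 0, 0]
    - [0, 0, 0]
    - [0, 0, 0]
    - [0, 0, 0]
    - [0, 0, 0]
    - [0, 0, 0]
    - [0, 0, 0]

```text
t: 44.3
position: [0.599, 0.0233, 0.1941]
orientation: [0.995, 0.102, 0.001, 0.001]
force: [0.0, 0.4, -0.5]
opening: 0.001
grip_force: 0.0
```

```bash
python3 - <<'E'
from h import *
print(tool()[0],FL['right'](-.055,.09)[0])
sweep('right')
E
```

```text
[0.59897444 0.02328159 0.19408689] [0.59816191 0.02698546 0.194     ]
14 rows
D [[-0.0, -0.22, 1.5], [-0.01, -0.45, 3.0], [-0.01, -0.67, 4.5], [-0.02, -0.9, 6.01], [-0.02, -2.39, 5.84], [-0.03, -3.89, 5.66], [-0.04, -5.39, 5.49], [-0.05, -6.98, 4.63], [-0.06, -7.99, 5.05], [-0.06, -8.86, 5.72], [-0.07, -9.53, 6.58], [-0.07, -9.96, 7.6]]
T [[0.0, -0.0, -0.1], [0.1, -0.0, -0.2], [0.1, -0.1, -0.2], [0.2, -0.1, -0.3], [0.2, -0.1, -0.3], [0.2, -0.1, -0.3], [0.2, -0.1, -0.3], [0.2, -0.1, -0.3], [0.2, -0.1, -0.3], [0.2, -0.1, -0.3], [0.2, -0.1, -0.3], [0.2, -0.1, -0.3]]
D [[-0.07, -10.1, 8.68], [-0.07, -10.1, 8.78]]
T [[0.2, -0.1, -0.3], [0.2, -0.1, -0.3]]
```

move_arm:
  fingers: [0, 0, 0, 0, 0, 0, 0, 0, 0, 0, 0, 0]
  delta_pos:
    - [0, -0.2, 1.5]
    - [0, -0.4, 3]
    - [0, -0.7, 4.5]
    - [0, -0.9, 6]
    - [0, -2.4, 5.8]
    - [0, -3.9, 5.7]
    - [0, -5.4, 5.5]
    - [0, -7, 4.7]
    - [0, -8, 5.1]
    - [0, -8.9, 5.7]
    - [0, -9.5, 6.6]
    - [0, -10, 7.6]
  twist:
    - [0, 0, 0]
    - [0, 0, 0]
    - [0, 0, 0]
    - [0, 0, 0]
    - [0, 0, 0]
    - [0, 0, 0]
    - [0, 0, 0]
    - [0, 0, 0]
    - [0, 0, 0]
    - [0, 0, 0]
    - [0, 0, 0]
    - [0, 0, 0]

```text
t: 45.8
position: [0.5778, 0.1247, 0.117]
orientation: [0.995, 0.104, 0.001, 0.001]
force: [0.4, 0.5, 1.2]
opening: -0.003
grip_force: 0.6
```

move_arm:
  fingers: [0, 0, 0, 0, 0]
  delta_pos:
    - [0, -0.1, 0.5]
    - [0, -0.1, 0.9]
    - [0, -0.1, 1.2]
    - [0, -0.1, 1.3]
    - [0, -0.1, 1.3]
  twist:
    - [0, 0, 0]
    - [0, 0, 0]
    - [0, 0, 0]
    - [0, 0, 0]
    - [0, 0, 0]

```text
t: 46.42
position: [0.5778, 0.1251, 0.1053]
orientation: [0.995, 0.104, 0.001, 0.001]
force: [-1.8, -0.8, 4.0]
opening: 0.0
grip_force: 1.7
```

```bash
python3 - <<'E'
from h import *
s=env.get_state();print(s['position'],s['force'])
p,d,C=shot('wrist'); P=cloud('wrist',d,C).reshape(-1,3); a=np.radians(12); D=P[:,:2]-CA[0]; x=D[:,0]*np.cos(a)+D[:,1]*np.sin(a); y=-D[:,0]*np.sin(a)+D[:,1]*np.cos(a);z=P[:,2]
for s in(1,-1):
    k=(s*y<.082)&(s*y>.033)&(x>.022)&(x<.055)&(z>.06)&(z<.14); print(s,k.sum(),np.polyfit(.09-s*y[k],z[k],1) if k.sum()>10 else '')
G=FL['right'];F=FL['front']
rows([(*G(.035,.09),2),(*tip(-.14,-.03,.19),3),(*F(-.065,.07),2),(*F(-.065,.025),1)])
E
```

```text
[0.57779329 0.12513971 0.10525022] [-1.76902666 -0.76880932  3.99148103]
1 6102 [0.00360131 0.08317366]
-1 10677 [-0.00214147  0.08342971]
8 rows
D [[-0.02, 0.53, -4.44], [-0.04, 1.05, -8.87], [-4.7, -0.26, -9.48], [-9.37, -1.58, -10.09], [-14.04, -2.89, -10.7], [-14.09, -4.39, -8.95], [-14.14, -5.9, -7.21], [-14.15, -5.91, -2.71]]
T [[0.1, -0.0, -0.0], [0.1, -0.1, -0.0], [0.1, -0.1, -0.0], [0.1, -0.1, -0.0], [0.1, -0.1, -0.0], [0.1, -0.1, -0.0], [0.1, -0.1, -0.0], [0.1, -0.1, -0.0]]
```

move_arm:
  fingers: [0, 0, 0, 0, 0, 0, 0, 0, 0, 0]
  delta_pos:
    - [0, 0, -4.4]
    - [0, 0.5, -8.9]
    - [-4.7, -0.3, -9.5]
    - [-9.4, -1.6, -10.1]
    - [-14, -2.9, -10.7]
    - [-14.1, -4.4, -9]
    - [-14.1, -5.9, -7.2]
    - [-14.1, -5.9, -5]
    - [-14.1, -5.9, -2.7]
    - [-14.1, -5.9, -2.7]
  twist:
    - [0, 0, 0]
    - [0, 0, 0]
    - [0, 0, 0]
    - [0, 0, 0]
    - [0, 0, 0]
    - [0, 0, 0]
    - [0, 0, 0]
    - [0, 0, 0]
    - [0, 0, 0]
    - [0, 0, 0]

```text
t: 47.72
position: [0.4261, 0.1539, 0.1278]
orientation: [0.995, 0.104, -0.003, 0.002]
force: [-0.5, 0.5, 1.0]
opening: 0.001
grip_force: 0.0
```

```bash
python3 - <<'E'
from h import *
print(tool()[0],FL['front'](-.065,.025)[0],env.get_state()['force'])
sweep('front',.045)
E
```

```text
[0.42606512 0.15390728 0.1277907 ] [0.42708119 0.15368445 0.132     ] [-0.53455853  0.54402627  1.03813812]
14 rows
D [[0.4, 0.01, -0.23], [0.79, 0.02, -0.47], [1.19, 0.03, -0.7], [1.59, 0.05, -0.93], [3.09, 0.05, -1.11], [4.59, 0.05, -1.28], [6.09, 0.05, -1.46], [7.74, 0.05, -2.61], [8.83, 0.05, -2.17], [9.77, 0.05, -1.46], [10.49, 0.04, -0.53], [10.94, 0.04, 0.55]]
T [[0.0, 0.1, -0.0], [0.1, 0.2, -0.0], [0.1, 0.3, -0.0], [0.1, 0.3, -0.0], [0.1, 0.3, -0.0], [0.1, 0.3, -0.0], [0.1, 0.3, -0.0], [0.1, 0.3, -0.0], [0.1, 0.3, -0.0], [0.1, 0.3, -0.0], [0.1, 0.3, -0.0], [0.1, 0.3, -0.0]]
D [[11.1, 0.04, 1.71], [11.11, 0.04, 1.81]]
T [[0.1, 0.3, -0.0], [0.1, 0.3, -0.0]]
```

move_arm:
  fingers: [0, 0, 0, 0, 0, 0, 0, 0, 0, 0, 0]
  delta_pos:
    - [0.8, 0, -0.5]
    - [1.6, 0, -0.9]
    - [3.1, 0, -1.1]
    - [4.6, 0, -1.3]
    - [6.1, 0, -1.5]
    - [7.7, 0, -2.6]
    - [8.8, 0, -2.2]
    - [9.8, 0, -1.5]
    - [10.5, 0, -0.5]
    - [10.9, 0, 0.5]
    - [11.1, 0, 1]
  twist:
    - [0, 0, 0]
    - [0, 0, 0]
    - [0, 0, 0]
    - [0, 0, 0]
    - [0, 0, 0]
    - [0, 0, 0]
    - [0, 0, 0]
    - [0, 0, 0]
    - [0, 0, 0]
    - [0, 0, 0]
    - [0, 0, 0]

```text
t: 49.1
position: [0.5356, 0.1767, 0.1202]
orientation: [0.995, 0.104, -0.0, 0.001]
force: [-0.9, 0.1, 1.1]
opening: 0.005
grip_force: 0.3
```

move_arm:
  fingers: [0, 0, 0, 0]
  delta_pos:
    - [0, 0, 0.4]
    - [0, 0, 0.7]
    - [0, 0, 0.8]
    - [0, 0, 0.8]
  twist:
    - [0, 0, 0]
    - [0, 0, 0]
    - [0, 0, 0]
    - [0, 0, 0]

```text
t: 49.6
position: [0.5361, 0.1768, 0.1137]
orientation: [0.995, 0.104, 0.001, 0.001]
force: [0.5, 0.2, -0.1]
opening: 0.004
grip_force: 0.0
```

```bash
python3 - <<'E'
from h import *
s=env.get_state();print(s['position'],s['force'])
p,d,C=shot('wrist'); P=cloud('wrist',d,C).reshape(-1,3); a=np.radians(12); D=P[:,:2]-CA[0]; x=D[:,0]*np.cos(a)+D[:,1]*np.sin(a); y=-D[:,0]*np.sin(a)+D[:,1]*np.cos(a);z=P[:,2]
k=(x>-.055)&(x<-.005)&(abs(y)>.03)&(abs(y)<.085)&(z>.06)&(z<.14); print(k.sum(),np.polyfit(.065+x[k],z[k],1))
F=FL['front'];B=FL['back']
rows([(*F(.04,.09),2),(*B(-.06,.09),5),(*B(-.06,.03),2)])
# obstacles behind carton
pt,dt,Ct=shot('top'); P=cloud('top',dt,Ct).reshape(-1,3); D=P[:,:2]-CA[0]; x=D[:,0]*np.cos(a)+D[:,1]*np.sin(a); y=-D[:,0]*np.sin(a)+D[:,1]*np.cos(a);z=P[:,2]
for lo,hi in((-.06,-.03),(-.03,0),(0,.03),(.03,.06)):
    k=(y>lo)&(y<hi)&(x>.108)&(x<.2)&(z>.03)&(z<.4); print(lo,k.sum(),(x[k].min().round(3),z[k].max().round(3)) if k.any() else '')
E
```

```text
[0.53607723 0.17683213 0.11374545] [ 0.47150258  0.17646541 -0.09325028]
26541 [0.13187743 0.08617472]
9 rows
D [[-0.32, 0.01, -4.16], [-0.63, 0.02, -8.32], [2.81, 0.02, -8.32], [6.25, 0.01, -8.31], [9.69, 0.01, -8.31], [13.13, 0.01, -8.3], [16.57, 0.01, -8.3], [16.56, 0.0, -5.3], [16.56, -0.0, -2.3]]
T [[0.1, -0.0, -0.0], [0.1, -0.1, -0.0], [0.1, -0.1, -0.0], [0.1, -0.1, -0.0], [0.1, -0.1, -0.0], [0.1, -0.1, -0.0], [0.1, -0.1, -0.0], [0.1, -0.1, -0.0], [0.1, -0.1, -0.0]]
-0.06 0 
-0.03 0 
0 0 
0.03 0
```

move_arm:
  fingers: [0, 0, 0, 0]
  delta_pos:
    - [0, 0, 0.3]
    - [0, 0, 0.45]
    - [0, 0, 0.55]
    - [0, 0, 0.55]
  twist:
    - [0, 0, 0]
    - [0, 0, 0]
    - [0, 0, 0]
    - [0, 0, 0]

```text
t: 50.2
position: [0.5363, 0.1768, 0.1083]
orientation: [0.995, 0.104, 0.001, 0.001]
force: [0.0, 0.1, 0.6]
opening: -0.001
grip_force: 0.6
```

```bash
python3 - <<'E'
from h import *
s=env.get_state();print(s['position'],s['force'])
a=np.radians(12)
tc=lambda Q:np.c_[(Q[:,:2]-CA[0])@np.array([np.cos(a),np.sin(a)]),(Q[:,:2]-CA[0])@np.array([-np.sin(a),np.cos(a)]),Q[:,2]]
p,d,C=shot('wrist'); P=tc(cloud('wrist',d,C).reshape(-1,3)); x,y,z=P.T
k=(x>-.055)&(x<-.005)&(abs(y)>.03)&(abs(y)<.085)&(z>.06)&(z<.14); print(k.sum(),np.polyfit(.065+x[k],z[k],1))
f=np.load('pics/top0.npz'); P=tc(cloud('top',f['d']).reshape(-1,3)); x,y,z=P.T
for lo in np.arange(-.1,.1,.02):
    k=(y>lo)&(y<lo+.02)&(x>.115)&(x<.25)&(z>.02)&(z<.4); print(lo.round(2),k.sum(),(x[k].min().round(3),z[k].max().round(3)) if k.any() else '')
B=lambda u,w:tip(.065-u+.011,.02,.085+w)
rows([(*FL['front'](.04,.09),2),(*B(-.055,.09),5),(*B(-.055,.03),2)])
E
```

```text
[0.53627641 0.17684344 0.1082921 ] [0.01702544 0.11269194 0.64630467]
28389 [0.01124277 0.08691525]
-0.1 251 (np.float64(0.115), np.float64(0.096))
-0.08 101 (np.float64(0.123), np.float64(0.094))
-0.06 0 
-0.04 6 (np.float64(0.249), np.float64(0.161))
-0.02 486 (np.float64(0.216), np.float64(0.207))
0.0 412 (np.float64(0.216), np.float64(0.207))
0.02 353 (np.float64(0.228), np.float64(0.207))
0.04 190 (np.float64(0.233), np.float64(0.282))
0.06 281 (np.float64(0.16), np.float64(0.283))
0.08 424 (np.float64(0.152), np.float64(0.274))
9 rows
D [[-0.33, 0.01, -4.43], [-0.65, 0.02, -8.87], [2.69, -0.39, -8.87], [6.03, -0.79, -8.86], [9.37, -1.19, -8.86], [12.71, -1.59, -8.85], [16.05, -1.99, -8.85], [16.04, -2.0, -5.85], [16.04, -2.01, -2.85]]
T [[0.1, -0.0, -0.0], [0.1, -0.1, -0.0], [0.1, -0.1, -0.0], [0.1, -0.1, -0.0], [0.1, -0.1, -0.0], [0.1, -0.1, -0.0], [0.1, -0.1, -0.0], [0.1, -0.1, -0.0], [0.1, -0.1, -0.0]]
```

```bash
python3 - <<'E'
from h import *
B=lambda u,w:tip(.065-u+.011,-.01,.085+w)
rows([(*FL['front'](.04,.09),2),(*B(-.05,.09),5),(*B(-.05,.037),2)])
E
```

```text
9 rows
D [[-0.33, 0.01, -4.43], [-0.65, 0.02, -8.87], [2.59, 0.21, -8.86], [5.83, 0.41, -8.86], [9.07, 0.61, -8.85], [12.31, 0.81, -8.85], [15.55, 1.01, -8.84], [15.55, 1.0, -6.19], [15.54, 1.0, -3.54]]
T [[0.1, -0.0, -0.0], [0.1, -0.1, -0.0], [0.1, -0.1, -0.0], [0.1, -0.1, -0.0], [0.1, -0.1, -0.0], [0.1, -0.1, -0.0], [0.1, -0.1, -0.0], [0.1, -0.1, -0.0], [0.1, -0.1, -0.0]]
```

move_arm:
  fingers: [0, 0, 0, 0, 0, 0, 0, 0, 0, 0, 0]
  delta_pos:
    - [-0.3, 0, -4.4]
    - [-0.6, 0, -8.9]
    - [2.6, 0.2, -8.9]
    - [5.8, 0.4, -8.9]
    - [9.1, 0.6, -8.9]
    - [12.3, 0.8, -8.9]
    - [15.6, 1, -8.9]
    - [15.6, 1, -8.9]
    - [15.6, 1, -6.2]
    - [15.6, 1, -3.5]
    - [15.6, 1, -3.5]
  twist:
    - [0, 0, 0]
    - [0, 0, 0]
    - [0, 0, 0]
    - [0, 0, 0]
    - [0, 0, 0]
    - [0, 0, 0]
    - [0, 0, 0]
    - [0, 0, 0]
    - [0, 0, 0]
    - [0, 0, 0]
    - [0, 0, 0]

```text
t: 51.62
position: [0.688, 0.199, 0.1398]
orientation: [0.995, 0.104, -0.003, 0.001]
force: [-0.7, -0.7, 0.0]
opening: -0.001
grip_force: 0.0
```

```bash
python3 - <<'E'
from h import *
B=lambda u,w:tip(.065-u+.011,-.01,.085+w); FL['back']=B
print(tool()[0],B(-.05,.037)[0],env.get_state()['force'])
r=.045; W=[(*B(-.005,.037),4)]
for th in (75,60,45,30,15,5): c,s=np.cos(np.radians(th)),np.sin(np.radians(th)); W.append((*B(r*c,r*s+.003),1))
W+=[(*B(r,.0015),2)]
rows(W)
E
```

```text
[0.68798897 0.19901744 0.13982454] [0.69032571 0.1994154  0.144     ] [-0.73697309 -0.72842227  0.00168778]
12 rows
D [[-1.07, 0.0, -0.1], [-2.13, 0.01, -0.2], [-3.2, 0.01, -0.29], [-4.27, 0.01, -0.39], [-5.94, 0.01, -1.33], [-7.02, 0.01, -0.87], [-7.95, 0.01, -0.15], [-8.66, 0.01, 0.78], [-9.1, 0.01, 1.87], [-9.23, 0.01, 2.64], [-9.24, 0.01, 2.91], [-9.25, 0.01, 3.19]]
T [[0.0, 0.1, -0.0], [0.1, 0.2, -0.0], [0.1, 0.2, -0.0], [0.1, 0.3, -0.0], [0.1, 0.3, -0.0], [0.1, 0.3, -0.0], [0.1, 0.3, -0.0], [0.1, 0.3, -0.0], [0.1, 0.3, -0.0], [0.1, 0.3, -0.0], [0.1, 0.3, -0.0], [0.1, 0.3, -0.0]]
```

move_arm:
  fingers: [0, 0, 0, 0, 0, 0, 0, 0, 0, 0, 0, 0]
  delta_pos:
    - [-1.1, 0, -0.1]
    - [-2.1, 0, -0.2]
    - [-3.2, 0, -0.3]
    - [-4.3, 0, -0.4]
    - [-5.9, 0, -1.3]
    - [-7, 0, -0.9]
    - [-8, 0, -0.1]
    - [-8.7, 0, 0.8]
    - [-9.1, 0, 1.9]
    - [-9.2, 0, 2.6]
    - [-9.2, 0, 2.9]
    - [-9.2, 0, 3.1]
  twist:
    - [0, 0, 0]
    - [0, 0, 0]
    - [0, 0, 0]
    - [0, 0, 0]
    - [0, 0, 0]
    - [0, 0, 0]
    - [0, 0, 0]
    - [0, 0, 0]
    - [0, 0, 0]
    - [0, 0, 0]
    - [0, 0, 0]
    - [0, 0, 0]

```text
t: 53.12
position: [0.6011, 0.1804, 0.1121]
orientation: [0.995, 0.104, 0.001, 0.001]
force: [-0.3, 0.1, 0.4]
opening: -0.003
grip_force: 0.3
```

```bash
cat > m.py <<'E'
from h import *
s=env.get_state();print(s['position'],s['force'])
a=np.radians(12)
p,d,C=shot('wrist'); Q=cloud('wrist',d,C).reshape(-1,3)-np.array([*CA[0],0]); x=Q[:,0]*np.cos(a)+Q[:,1]*np.sin(a); y=-Q[:,0]*np.sin(a)+Q[:,1]*np.cos(a); z=Q[:,2]
for s in(-1,1):
    k=(s*x>.005)&(s*x<.055)&(abs(y)>.035)&(abs(y)<.085)&(z>.06)&(z<.14); print(s,k.sum(),np.polyfit(.065-s*x[k],z[k],1) if k.sum()>20 else '')
E
python3 m.py
```

```text
[0.60109592 0.18037186 0.11209961] [-0.29954241  0.06131151  0.42610736]
-1 1002 [-0.0031157   0.08650856]
1 24991 [0.07519797 0.0873481 ]
```

move_arm:
  fingers: [0, 0, 0, 0]
  delta_pos:
    - [0, 0, 0.3]
    - [0, 0, 0.45]
    - [0, 0, 0.5]
    - [0, 0, 0.5]
  twist:
    - [0, 0, 0]
    - [0, 0, 0]
    - [0, 0, 0]
    - [0, 0, 0]

```text
t: 53.68
position: [0.6013, 0.1804, 0.1082]
orientation: [0.995, 0.104, 0.001, 0.001]
force: [-1.4, -0.2, 5.4]
opening: -0.002
grip_force: 2.7
```

```bash
python3 m.py
```

```text
[0.60125428 0.18042386 0.10823117] [-1.36395809 -0.24222828  5.3925925 ]
-1 896 [0.00323091 0.08622692]
1 24582 [-0.06613187  0.08957737]
```

move_arm:
  fingers: [0, 0, 0, 0, 0, 0, 0, 0]
  delta_pos:
    - [0, 0, -3]
    - [0, 0, -8]
    - [-4, 0, -12]
    - [-9, 0, -14]
    - [-15, 0, -16]
    - [-20, 0, -16]
    - [-22, 0, -16]
    - [-22, 0, -16]
  twist:
    - [0, 0, 0]
    - [0, 0, 0]
    - [0, 0, 0]
    - [0, 0, 0]
    - [0, 0, 0]
    - [0, 0, 0]
    - [0, 0, 0]
    - [0, 0, 0]

```text
t: 54.72
position: [0.3846, 0.1349, 0.2668]
orientation: [0.995, 0.104, 0.002, 0.001]
force: [-0.7, -0.5, 0.7]
opening: -0.002
grip_force: 0.0
```

```bash
cat > m2.py <<'E'
from h import *
a=np.radians(12)
for n in('wrist','top'):
    p,d,C=shot(n,'f_'+n); Q=cloud(n,d,C).reshape(-1,3)-np.array([*CA[0],0]); x=Q[:,0]*np.cos(a)+Q[:,1]*np.sin(a); y=-Q[:,0]*np.sin(a)+Q[:,1]*np.cos(a); z=Q[:,2]
    print(n,[ (int(k.sum()),np.median(z[k]).round(4) if k.any() else 0) for x0 in np.arange(-.06,.06,.01) for k in [(x>x0)&(x<x0+.01)&(abs(y)<.085)&(z>.05)&(z<.2)]])
    print('y-bands',[np.median(z[k]).round(4) if k.any() else 0 for y0 in np.arange(-.09,.09,.03) for k in [(abs(x)<.06)&(y>y0)&(y<y0+.03)&(z>.05)&(z<.2)]], 'max',z[(abs(x)<.06)&(abs(y)<.085)&(z<.2)].max())
    if n=='top': cv2.imwrite('pics/fin.png',cv2.resize(p[130:380,120:520],(800,500))[:,:,::-1])
E
python3 m2.py
```

```text
wrist [(3760, np.float64(0.0864)), (3890, np.float64(0.0865)), (3777, np.float64(0.0864)), (0, 0), (0, 0), (0, 0), (0, 0), (0, 0), (0, 0), (0, 0), (0, 0), (0, 0)]
y-bands [np.float64(0.0865), np.float64(0.0865), np.float64(0.0864), np.float64(0.0864), np.float64(0.0864), np.float64(0.0864)] max 0.08945167482159605
top [(63, np.float64(0.086)), (291, np.float64(0.0865)), (361, np.float64(0.0863)), (343, np.float64(0.0863)), (344, np.float64(0.0865)), (342, np.float64(0.0864)), (323, np.float64(0.0862)), (332, np.float64(0.0862)), (338, np.float64(0.0864)), (333, np.float64(0.0862)), (332, np.float64(0.0863)), (334, np.float64(0.0865))]
y-bands [np.float64(0.0864), np.float64(0.0862), np.float64(0.0864), np.float64(0.0863), np.float64(0.0864), np.float64(0.0863)] max 0.0922846835354515
```

View pics/fin.png

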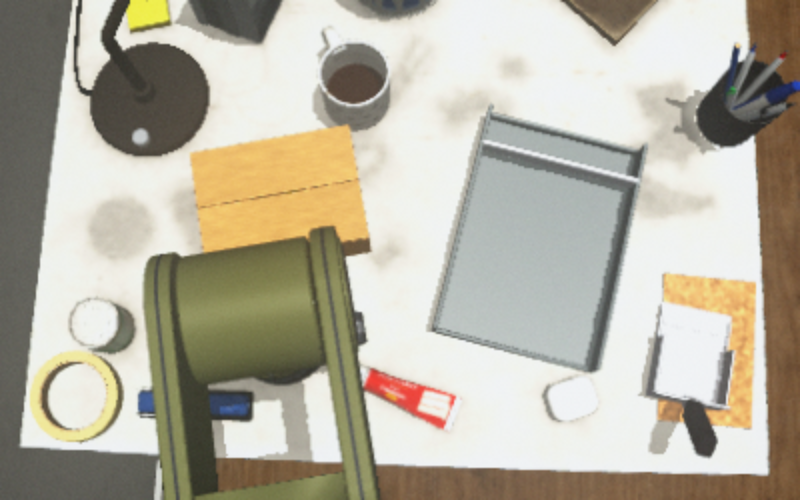

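```bash
python3 - <<'E'
from h import *
p,d,C=shot('top'); P=cloud('top',d,C); hsv=cv2.cvtColor(p,cv2.COLOR_RGB2HSV)
f=np.load('pics/top0.npz')
def an(p,d):
    P=cloud('top',d); hsv=cv2.cvtColor(p,cv2.COLOR_RGB2HSV); reg=(P[...,0]>.3)&(P[...,0]<.52)&(P[...,1]<-.22)&(P[...,1]>-.39)
    h=P[reg&(hsv[...,2]<70)&(P[...,2]>.06)&(P[...,2]<.14)]; print('handle',len(h),h.mean(0).round(4))
    m=reg&(hsv[...,1]<60)&(P[...,2]>.005)&(P[...,2]<.05); Q=P[m]; r=cv2.minAreaRect(Q[:,:2].astype(np.float32)*1000); print('scoop',len(Q),r)
    m=reg&(hsv[...,1]>80)&(hsv[...,0]<25)&(P[...,2]<.01); Q=P[m]; r=cv2.minAreaRect(Q[:,:2].astype(np.float32)*1000); print('pad',r)
    m=reg&(P[...,2]>.045)&(P[...,2]<.055)&(hsv[...,2]>80); Q=P[m]; print('back wall top',len(Q),Q.min(0).round(3),Q.max(0).round(3),Q.mean(0).round(3))
an(f['p'],f['d']); an(p,d)
E
```

```text
handle 240 [ 0.3388 -0.2913  0.1007]
scoop 1368 ((405.63360595703125, -299.8543701171875), (146.0011444091797, 195.67405700683594), 84.93388366699219)
pad ((419.95599365234375, -309.4690856933594), (109.77471160888672, 169.6177215576172), 85.72682189941406)
back wall top 51 [ 0.35  -0.342  0.045] [ 0.38  -0.262  0.055] [ 0.371 -0.3    0.049]
handle 212 [ 0.3262 -0.2664  0.1018]
scoop 1317 ((395.394287109375, -309.28826904296875), (135.87547302246094, 136.3522186279297), 78.35647583007812)
pad ((419.7748107910156, -309.62103271484375), (109.46880340576172, 170.14137268066406), 86.11963653564453)
back wall top 55 [ 0.342 -0.316  0.045] [ 0.367 -0.237  0.055] [ 0.359 -0.274  0.049]
```

```bash
python3 - <<'E'
from h import *
R=Ro.from_euler('Z',-12.,degrees=True)*Ro.from_euler('X',180,degrees=True)*Ro.from_euler('Y',15,degrees=True)
rows([(np.array([.30,-.266,.25]),R,9)])
E
```

```text
9 rows
D [[-1.86, 4.16, 0.19], [-3.72, 8.32, 0.39], [-5.58, 12.48, 0.58], [-7.44, 16.64, 0.78], [-9.29, 20.81, 0.97], [-11.15, 24.97, 1.17], [-13.01, 29.13, 1.36], [-14.87, 33.29, 1.55], [-16.73, 37.45, 1.75]]
T [[-0.3, 1.6, 2.6], [-0.7, 3.3, 5.3], [-1.0, 4.9, 7.9], [-1.3, 6.5, 10.6], [-1.7, 8.1, 13.2], [-2.0, 9.8, 15.9], [-2.4, 11.4, 18.5], [-2.7, 13.0, 21.2], [-3.0, 14.7, 23.8]]
```

move_arm:
  fingers: [8.5, 8.5, 8.5, 8.5, 8.5, 8.5, 8.5, 8.5, 8.5, 8.5, 8.5]
  delta_pos:
    - [-1.9, 4.2, 0.2]
    - [-3.7, 8.3, 0.4]
    - [-5.6, 12.5, 0.6]
    - [-7.4, 16.6, 0.8]
    - [-9.3, 20.8, 1]
    - [-11.2, 25, 1.2]
    - [-13, 29.1, 1.4]
    - [-14.9, 33.3, 1.6]
    - [-16.7, 37.4, 1.7]
    - [-16.7, 37.4, 1.7]
    - [-16.7, 37.4, 1.7]
  twist:
    - [-0.3, 1.6, 2.6]
    - [-0.7, 3.3, 5.3]
    - [-1, 4.9, 7.9]
    - [-1.3, 6.5, 10.6]
    - [-1.7, 8.1, 13.2]
    - [-2, 9.8, 15.9]
    - [-2.4, 11.4, 18.5]
    - [-2.7, 13, 21.2]
    - [-3, 14.7, 23.8]
    - [-3, 14.7, 23.8]
    - [-3, 14.7, 23.8]

```text
t: 56.25
position: [0.2998, -0.2656, 0.2503]
orientation: [0.986, -0.103, 0.13, 0.013]
force: [0.0, 0.8, -0.9]
opening: 0.995
grip_force: 0.0
```

```bash
python3 - <<'E'
from h import *
p,d,C=shot('wrist','w20'); P=cloud('wrist',d,C); q,R=tool(); print(q)
hsv=cv2.cvtColor(p,cv2.COLOR_RGB2HSV)
H=P[(hsv[...,2]<70)&(P[...,2]>.05)&(P[...,2]<.14)&(np.hypot(P[...,0]-.325,P[...,1]+.27)<.08)]
for z in np.arange(.06,.13,.01):
    k=H[abs(H[:,2]-z)<.004]
    if len(k)>5: print(round(z,3),len(k),k.mean(0).round(4),np.ptp(k,0).round(3))
# back wall top line
Q=P[(P[...,2]>.046)&(P[...,2]<.052)&(hsv[...,1]<60)&(hsv[...,2]>90)&(P[...,0]<.42)&(P[...,1]<-.2)]; c=np.polyfit(Q[:,1],Q[:,0],1); print('wall',len(Q),Q.mean(0).round(4),'yaw',-np.degrees(np.arctan(c[0])).round(1))
# floor of scoop
m=(hsv[...,1]<50)&(hsv[...,2]>130)&(P[...,2]>.0)&(P[...,2]<.012)&(np.hypot(P[...,0]-.41,P[...,1]+.285)<.03); k=P[m]; A=np.c_[k[:,:2]-k[:,:2].mean(0),np.ones(len(k))]; print(len(k),np.linalg.lstsq(A,k[:,2],rcond=None)[0].round(4))
E
```

```text
[ 0.30007888 -0.265132    0.25045628]
0.06 20 [ 0.3569 -0.278   0.0587] [0.007 0.016 0.006]
0.07 24 [ 0.3494 -0.278   0.0706] [0.007 0.016 0.008]
0.08 36 [ 0.3444 -0.276   0.0803] [0.009 0.017 0.008]
0.09 60 [ 0.3392 -0.2735  0.0901] [0.009 0.016 0.008]
0.1 77 [ 0.3334 -0.2729  0.1004] [0.01  0.016 0.008]
0.11 118 [ 0.3255 -0.2711  0.1107] [0.032 0.02  0.008]
0.12 580 [ 0.3138 -0.269   0.12  ] [0.024 0.019 0.008]
wall 279 [ 0.3601 -0.2772  0.049 ] yaw -10.4
2903 [ 0.0006 -0.0001  0.0062]
```

```bash
python3 - <<'E'
from h import *
q,R=tool(); t=np.array([.3226,-.2703,.0975]); S=R
rows([(t,R,4)])
g=t+[.0125,-.025,0]
print((R.inv().apply([[0,0,.02],[.0125,-.025,.02],[.0125,-.025,0.001],[.0125,-.025,-.0005]])*100).round(2))
E
```

```text
4 rows
D [[-0.43, 0.02, 3.84], [-0.86, 0.03, 7.69], [-1.29, 0.05, 11.53], [-1.72, 0.06, 15.37]]
T [[0.0, 0.0, 0.0], [0.0, 0.0, 0.0], [0.0, 0.0, 0.0], [0.0, 0.0, 0.0]]
[[ 0.52 -0.   -1.93]
 [ 2.2   2.19 -1.49]
 [ 1.71  2.19  0.35]
 [ 1.67  2.19  0.5 ]]
```

move_arm:
  fingers: [8.5, 8.5, 8.5, 8.5, 8.5, 8.5, 1, 1, 1, 1, 1, 1]
  delta_pos:
    - [-0.4, 0, 3.8]
    - [-0.9, 0, 7.7]
    - [-1.3, 0.05, 11.5]
    - [-1.7, 0.05, 14]
    - [-1.7, 0.05, 15.4]
    - [-1.7, 0.05, 15.4]
    - [-1.7, 0.05, 15.4]
    - [-1.7, 0.05, 15.4]
    - [-1.7, 0.05, 15.4]
    - [-1.7, 0.05, 15.4]
    - [-1.7, 0.05, 15.4]
    - [-1.7, 0.05, 15.4]
  twist:
    - [0, 0, 0]
    - [0, 0, 0]
    - [0, 0, 0]
    - [0, 0, 0]
    - [0, 0, 0]
    - [0, 0, 0]
    - [0, 0, 0]
    - [0, 0, 0]
    - [0, 0, 0]
    - [0, 0, 0]
    - [0, 0, 0]
    - [0, 0, 0]

```text
t: 57.8
position: [0.3227, -0.2711, 0.098]
orientation: [0.986, -0.103, 0.13, 0.014]
force: [-1.1, 1.2, 4.0]
opening: 0.196
grip_force: 60.3
```

move_arm:
  fingers: [1, 1, 1, 1, 1, 1, 1, 1, 1, 1]
  delta_pos:
    - [0.25, 0, -1]
    - [0.5, 0, -1.9]
    - [1.4, 1.1, -1.7]
    - [2.2, 2.2, -1.5]
    - [2.2, 2.2, -1.5]
    - [1.95, 2.2, -0.6]
    - [1.75, 2.2, 0.1]
    - [1.7, 2.2, 0.3]
    - [1.7, 2.2, 0.4]
    - [1.7, 2.2, 0.4]
  twist:
    - [0, 0, 0]
    - [0, 0, 0]
    - [0, 0, 0]
    - [0, 0, 0]
    - [0, 0, 0]
    - [0, 0, 0]
    - [0, 0, 0]
    - [0, 0, 0]
    - [0, 0, 0]
    - [0, 0, 0]

```text
t: 59.05
position: [0.3352, -0.2961, 0.0982]
orientation: [0.986, -0.103, 0.13, 0.014]
force: [-0.6, 0.1, -1.5]
opening: 0.201
grip_force: 59.6
```

```bash
python3 - <<'E'
from h import *
s=env.get_state();print(s['position'],s['force'],s['opening'])
E
```

```text
[ 0.3351799  -0.2960583   0.09815148] [-0.58668196  0.10665809 -1.52040425] 0.2012978256012756
```

move_arm:
  fingers: [1, 8.5, 8.5, 8.5, 8.5, 8.5, 8.5, 8.5, 8.5, 8.5, 8.5]
  delta_pos:
    - [0, 0, 0.05]
    - [0, 0, 0.05]
    - [0, 0, 0.05]
    - [0, 0, 0.05]
    - [0, 0, 0]
    - [0, 0, -1]
    - [0, 0, -3]
    - [0, 0, -7]
    - [0, 0, -12]
    - [0, 0, -16]
    - [0, 0, -16]
  twist:
    - [0, 0, 0]
    - [0, 0, 0]
    - [0, 0, 0]
    - [0, 0, 0]
    - [0, 0, 0]
    - [0, 0, 0]
    - [0, 0, 0]
    - [0, 0, 0]
    - [0, 0, 0]
    - [0, 0, 0]
    - [0, 0, 0]

```text
t: 60.42
position: [0.295, -0.289, 0.2578]
orientation: [0.986, -0.103, 0.133, 0.017]
force: [-0.2, -0.2, -0.6]
opening: 0.992
grip_force: 0.0
```

```bash
python3 - <<'E'
from h import *
p,d,C=shot('wrist','w21'); P=cloud('wrist',d,C); hsv=cv2.cvtColor(p,cv2.COLOR_RGB2HSV)
Q=P[(P[...,2]>.046)&(P[...,2]<.052)&(hsv[...,1]<60)&(hsv[...,2]>90)&(P[...,0]<.42)&(P[...,1]<-.2)]; c=np.polyfit(Q[:,1],Q[:,0],1); print('wall',len(Q),Q.mean(0).round(4),'yaw',-np.degrees(np.arctan(c[0])).round(1))
m=(hsv[...,1]<50)&(hsv[...,2]>130)&(P[...,2]>.0)&(P[...,2]<.012)&(np.hypot(P[...,0]-.42,P[...,1]+.31)<.03); k=P[m]; A=np.c_[k[:,:2]-k[:,:2].mean(0),np.ones(len(k))]; print(len(k),np.linalg.lstsq(A,k[:,2],rcond=None)[0].round(4))
print(env.get_state()['force'],env.get_state()['t'])
E
sed -i "s/if n=='top'.*/pass/" m2.py; python3 m2.py | tail -2
```

```text
wall 270 [ 0.3719 -0.3065  0.0491] yaw -11.4
2769 [-0.0002 -0.      0.0063]
[-0.2930509   0.44697492  0.42213273] 60.475
wrist [(0, 0), (0, 0), (0, 0), (0, 0), (0, 0), (0, 0), (0, 0), (0, 0), (0, 0), (0, 0), (0, 0), (0, 0)]Traceback (most recent call last):
  File "m2.py", line 6, in <module>
    print('y-bands',[np.median(z[k]).round(4) if k.any() else 0 for y0 in np.arange(-.09,.09,.03) for k in [(abs(x)<.06)&(y>y0)&(y<y0+.03)&(z>.05)&(z<.2)]], 'max',z[(abs(x)<.06)&(abs(y)<.085)&(z<.2)].max())
                                                                                                                                                                   ~~~~~~~~~~~~~~~~~~~~~~~~~~~~~~~~~~~~~~~~^^
    return umr_maximum(a, axis, None, out, keepdims, initial, where)
ValueError: zero-size array to reduction operation maximum which has no identity
```

Scoop is level and back on its pad. One last check of the flaps from the top camera, then I hand in.

```bash
sed -i "s/('wrist','top')/('top',)/" m2.py; python3 m2.py && python3 -c "
from bench import env
print(env.sign_off())"
```

```text
top [(353, np.float64(0.0863)), (348, np.float64(0.0862)), (350, np.float64(0.0863)), (352, np.float64(0.0861)), (344, np.float64(0.0862)), (340, np.float64(0.0862)), (324, np.float64(0.086)), (339, np.float64(0.0865)), (342, np.float64(0.0863)), (320, np.float64(0.0865)), (341, np.float64(0.0864)), (329, np.float64(0.0863))]
y-bands [np.float64(0.0861), np.float64(0.0862), np.float64(0.0864), np.float64(0.0864), np.float64(0.0862), np.float64(0.0864)] max 0.09218337300339585
the job is handed in; nothing more can be done
None
```

The job is handed in: all five beads are in the carton, the end flaps were folded first and the long flaps over them, all flat, and the scoop stands level on its pad (it was knocked aside once after I set it down, so I put it back).

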